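Feed a movement carrier down the tester's chute

TASK

Take the round carrier with the orange movement on it, set it flat in the open upper end of the tester's sloping feed chute, then push it down the chute, past the springy side catch, until it rests fully home against the escapement stop, and leave it there. Where the stop is clamped differs from day to day, so feel for it, and press lightly: the stop is cushioned and must not be forced back by more than about half a centimetre (10 N). Leave the other carriers, tools and parts where they are.

Things in the scene. Friction and masses are not known exactly. Their poses are not given: they have to be found in the camera images.
- carrier_center (a point): centre of the carrier to load, half-way up (15 mm above its underside), z along its axis. A light-grey disc 54 mm in diameter, 14 mm high, topped by an orange boss (the movement) 34 mm in diameter, 16 mm high: 30 mm in all, 120 to 200 g. Grasp it by the boss. It stands upright on the bench; the two look-alikes have a grey and a blue boss
- channel: the fixed aluminium chute. Origin: on its floor, middle of the open upper end, 100 mm above the bench; x runs down the floor (15 degrees below level), y to the left looking down it, z normal to the floor. 250 mm long. Side walls 12 mm above the floor, 5 mm thick; clear width 56 mm from x = 70 mm on, flaring to 68 mm at x = 0. The carrier does not slide by itself
- head_zone (a point): a point on the chute's floor at x = 200 mm, mid-width, in the middle of the zone where the red escapement head may be clamped: the up-slope face of its steel stop (50 mm wide, to 20 mm above the floor) lies within 15 mm up- or down-slope of this point, unmeasured. Home, the carrier's centre is 27 mm up-slope of that face. The red bridge behind it is 22 mm above the floor
- stop (a joint): how far the stop has been forced back on its cushion spring, m: 0 is free, positive down the chute, 2 N per mm, travel 9 mm; it must not pass 6 mm
- pin (a joint): the brass presence pin in the stop's face (8 mm thick, 8 mm above the floor), m: 0 when it stands 5 mm out of the face, 0.005 when flush with it, that is with the carrier fully home; its spring is weak (under 1 N)
- catch (a joint): the springy catch, m pressed outward (0 is free, positive into the left wall): an upright brass nose of 5 mm radius, 36 mm up-slope of the stop's face, standing 5 mm into the channel from the left wall. It meets the carrier when the carrier's centre is about 13 mm up-slope of it; sliding past takes up to about 9 N, then less, and it still bears on the carrier's side when home
- spare_grey_center (a point): centre (half-way up) of the look-alike carrier with the grey boss, same size; leave it alone
- spare_blue_center (a point): centre (half-way up) of the look-alike carrier with the blue boss, same size; leave it alone
- loupe: black eye loupe, standing, 44 mm in diameter, 42 mm high; origin under its centre; leave it alone
- driver: small screwdriver with a red handle, 130 mm long, lying; leave it alone
- oil: amber oil bottle, 28 mm in diameter, 60 mm high; origin under its centre; leave it alone
- parts_jar: clear jar with a white cap, 56 mm in diameter, 35 mm high; origin under its centre; leave it alone
- watch: steel watch head with a white dial, 44 mm in diameter, 10 mm thick, lying; origin under its centre; leave it alone
Mind the look-alikes: they are no part of the job. Leave any green or pink look-alike of the part that bears carrier_center alone.

How it is judged:
By the outcome, as a careful person would: the job done as asked, in the order asked, and still so for the second after the job is handed in, with the robot touching nothing.
It also fails if it takes over 58 s, if anything falls off the work surface, if the arm or the gripper's body presses on something with over 40 N, if the wrist force passes 120 N, or if a joint passes its speed limit or range.

ROBOT

A 6-joint arm with a two-finger parallel gripper is mounted at the origin on the work surface. World frame = base frame: x ahead of the robot, y to its left, z up, the work surface at z = 0. Lengths are in mm, angles in rad, forces in N, time in s.
With the tool pointing down it reaches from about 250 to 775 mm from the base axis. Payload 4 kg.
Tool frame: the origin (TCP) lies midway between the tips of the shut fingers; the grasp point (between the pads) lies 19 mm behind it; z points along the fingers, y is the direction in which the jaws open and shut (so a half turn about z gives the same grasp; the last joint's range is limited). The gripper opens to 85 mm and grips with 20 to 120 N. Pads are 22 mm wide; open, the fingers measure 114 mm over their backs; the gripper's body (76 mm by 85 mm) begins 54 mm behind the grasp point. The pads swing forward as they close: fully open they stand 13 mm farther back than shut.
Start: joints at [1.021, 0.087, 1.371, -0, 1.684, -0.103], TCP at [237.658, 496.025, 194.041] pointing down, gripper open.
Joint ranges: [-3.1, 3.1], [-0.76, 2.03], [0.27, 2.55], [-1.08, 4.22], [0.17, 2.65], [-2.57, 2.57]. Speed limits (rad/s): [2.79, 2.79, 3.14, 3.14, 3.14, 3.14].

INTERFACE

Orientations are given as a unit quaternion [x, y, z, w].
In Python, from rig import r, vision gives the robot as it stands. The module is installed in compiled form; this text tells all that it offers.
- The arm moves only by the tool drive_tool, never from a script. Its argument "series" is a list that holds one entry, the list of rows, each a list of 4 numbers: the shift along the tool's x, y, z in cm, then the turn about the tool's z in rad. In form: [[[dx, dy, dz, yaw], ...]]. A call has 1 to 10 rows; each row is the pose to reach, as a shift and turn from the pose commanded when the call began, along the tool's axes at that moment; what a row does not reach only later rows make up. A row lasts 1/12 s, in which the tool goes at most 41.7 mm and 7.16 degrees, less where a joint would pass 70% of its speed; a pose out of reach is approached as far as the arm can. A call with a gripper value outside its range is refused whole. "gripper" is the closure, from -1 (fully open) to 1 (shut), so that 0 is half open, set as the call begins (left out, the last holds). The fingers move at their own pace and stop on an object; "grip_force" is the grip in N (left out, the last holds). Time passes only in rows, so rows that repeat a pose let the fingers close. It gives the time, the measured TCP pose, the force and the opening at its end, in the units of the state.
- r.read_state(): the state, without advancing time (a new reading comes with each control period).
- vision.snapshot(name): name is "scene" or "top" or "wrist"; returns the picture (400x640x3 uint8, blue, green, red); there is no depth.
- vision.camera_info(name): a dict with "mtx" (3x3 intrinsics, pixels), "D" ([k1, k2, p1, p2, k3] as OpenCV has them; the pictures are not rectified), "R" (3x3) and "t" (3): a world point X has camera coordinates R X + t. Camera axes: x right, y down, z forward; pixel columns grow to the right and rows downward; lengths in mm; the calibration is good to about 2 mm. A picture is of the moment at which its call begins: read the wrist's pose just before it. camera_info takes no time and is no camera call; for the wrist camera it gives the pose at the moment of the call.
- r.close_job(): hands the job in, once; it reports no verdict.
The state is a dict: "time_s": time; "joints": joint angles; "qvel": joint speeds; "joint_efforts": joint torques, N m; "tcp_pos": TCP position; "ee_rot": TCP orientation; "wrist_force": force on the tool from outside, world axes, zero at the start; "ft_torque": the same for the moment, N m; "finger_gap": finger opening in mm.
Only numpy, scipy, OpenCV 4.12 (cv2) and the standard library are available. Lean on these libraries where they do the work, as an engineer would, in place of code of your own. Each camera call takes 0.05 s, during which the arm holds its last target.

## Working session

There is one attempt and no reset: what is moved stays moved. The work goes in short steps, Python scripts to look and compute and a tool call to move; the robot and the scene stay as the last step left them, time stands still between calls to the robot, and variables do not carry over. Pictures are saved under pics/ and viewed, and the job is handed in when it is done.

Besides the shell and the picture viewer there is one more tool, called by a JSON object that holds its "name" and its "arguments". drive_tool: Moves the arm, as the interface text tells. Its arguments: {"type":"object","properties":{"series":{"type":"array","items":{"type":"array","items":{"type":"array","items":{"type":"number"}}}},"gripper":{"type":"number"},"grip_force":{"type":"number"}},"required":["series"]}

```bash
mkdir -p pics; python3 - <<'E'
from rig import r, vision
import cv2, numpy as np
print(r.read_state())
for n in ("scene","top"):
    im=vision.snapshot(n); cv2.imwrite(f"pics/{n}0.png",im)
    ci=vision.camera_info(n); print(n,{k:np.round(v,3).tolist() for k,v in ci.items()})
E
```

```text
{'time_s': 0.0, 'joints': array([ 1.02086541e+00,  8.79588054e-02,  1.37228719e+00,  2.61892917e-05,
        1.68357974e+00, -1.03072072e-01]), 'qvel': array([-0.00103765,  0.00027285,  0.00146649,  0.00016153, -0.00230494,
        0.00081833]), 'joint_efforts': array([-1.97035365e-04, -3.51859725e+01, -3.13278365e+01, -3.25087940e-04,
        1.07103985e-02, -2.51308802e-05]), 'tcp_pos': array([237.34962733, 495.50388569, 192.82042175]), 'ee_rot': array([ 2.21573537e-01,  9.75143026e-01, -1.05337983e-03, -3.70434992e-04]), 'wrist_force': array([-0.67105515,  0.29287716,  0.12196518]), 'ft_torque': array([-0.01941881,  0.0154634 , -0.00922885]), 'finger_gap': 85.85685353674005}
scene {'mtx': [[442.479, 0.0, 320.904], [0.0, 442.479, 195.359], [0.0, 0.0, 1.0]], 'D': [-0.03, 0.0, 0.0, 0.0, 0.0], 'R': [[-0.195, 0.981, 0.012], [0.534, 0.116, -0.838], [-0.823, -0.157, -0.546]], 't': [81.733, -209.006, 1502.123]}
top {'mtx': [[505.76, 0.0, 325.468], [0.0, 505.76, 194.836], [0.0, 0.0, 1.0]], 'D': [-0.112, 0.0, 0.0, 0.0, 0.0], 'R': [[-0.01, -1.0, 0.002], [-1.0, 0.01, -0.03], [0.03, -0.002, -1.0]], 't': [12.249, 527.459, 1217.975]}
```

View pics/scene0.png

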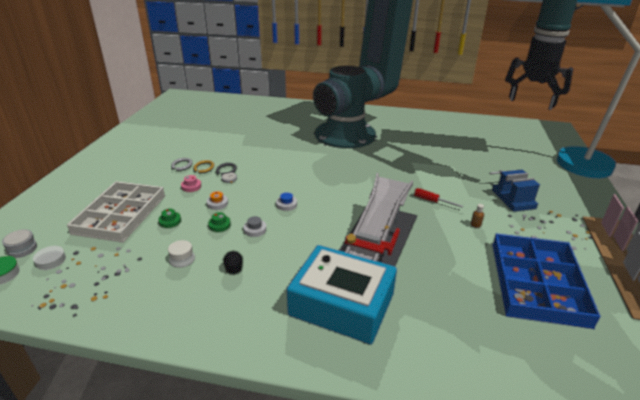

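View pics/top0.png

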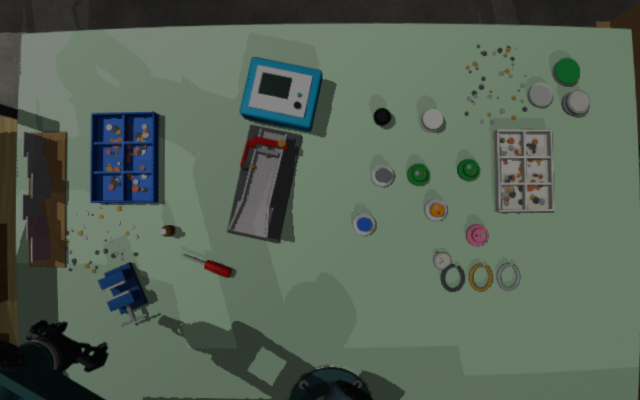

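The orange-boss carrier is at top (436,210) and scene (217,199). Look-alikes in the top view: grey (382,175), blue (364,223), green (418,174) and (468,169), pink (477,234). The chute runs from its upper end near (257,235) to the red head near (263,147). I'll check close crops next.

```bash
cat > h.py <<'E'
import cv2, numpy as np
from rig import r, vision
from scipy.spatial.transform import Rotation as Ro
def ray(ci,px):
    u=cv2.undistortPoints(np.array([[px]],float),np.array(ci["mtx"]),np.array(ci["D"]))[0,0]
    R=np.array(ci["R"]);t=np.array(ci["t"])
    return -R.T@t, R.T@np.array([u[0],u[1],1.])
def onz(ci,px,z):
    o,d=ray(ci,px); return o+d*(z-o[2])/d[2]
def proj(ci,X):
    p,_=cv2.projectPoints(np.array(X,float).reshape(-1,3),cv2.Rodrigues(np.array(ci["R"]))[0],np.array(ci["t"]).astype(float),np.array(ci["mtx"]),np.array(ci["D"])); return p[:,0]
def tri(a,pa,b,pb):
    A=[];B=[]
    for c,p in((a,pa),(b,pb)):
        o,d=ray(c,p); d/=np.linalg.norm(d); P=np.eye(3)-np.outer(d,d); A.append(P);B.append(P@o)
    return np.linalg.solve(sum(A),sum(B))
E
python3 - <<'E'
from h import *
t=cv2.imread("pics/top0.png"); s=cv2.imread("pics/scene0.png")
a=cv2.resize(t[110:250,220:310],None,fx=4.2,fy=4.2,interpolation=3)
b=cv2.resize(s[170:270,340:420],None,fx=5,fy=5,interpolation=3)
c=np.zeros((600,800,3),np.uint8); c[:a.shape[0],:a.shape[1]]=a; c[:500,400:800]=b; cv2.imwrite("pics/chute0.png",c)
a=cv2.resize(t[180:240,400:470],None,fx=5,fy=5,interpolation=3); cv2.imwrite("pics/or0.png",a)
ct,cs=vision.camera_info("top"),vision.camera_info("scene")
hsv=cv2.cvtColor(t,cv2.COLOR_BGR2HSV)
m=cv2.inRange(hsv,(8,130,120),(24,255,255)); n,l,st,ce=cv2.connectedComponentsWithStats(m)
for i in range(1,n):
    if st[i,4]>40: print(st[i],ce[i],onz(ct,ce[i],30))
print(onz(ct,(436,210),14))
E
```

```text
[431 203  13  13 110] [437.23636364 209.68181818] [ 488.62454766 -260.13198944   30.        ]
[ 487.85878075 -260.67272258   14.        ]
```

View pics/chute0.png

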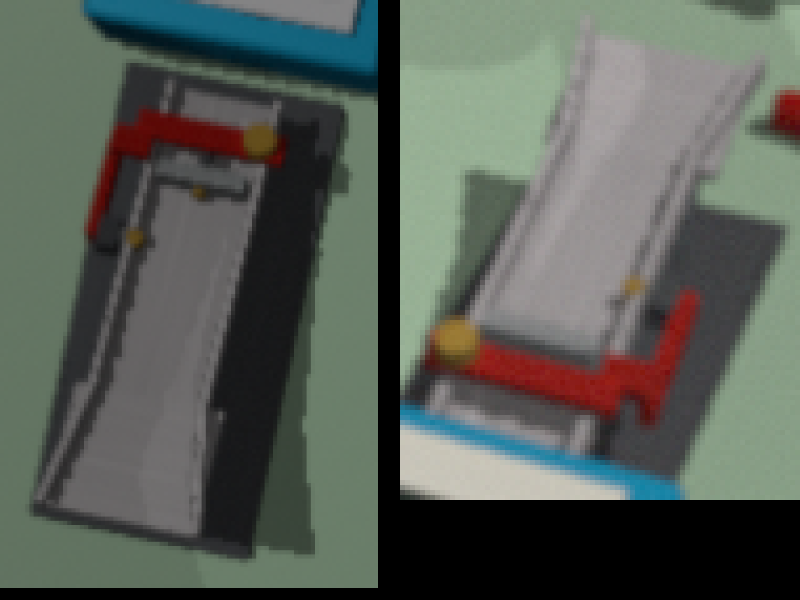

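View pics/or0.png

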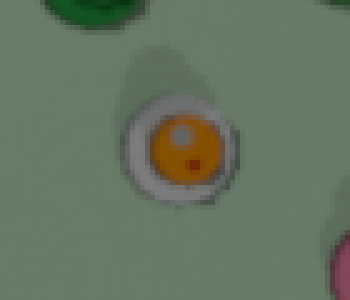

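```bash
python3 - <<'E'
from h import *
ct,cs=vision.camera_info("top"),vision.camera_info("scene")
T=lambda x,y:(220+x/4.2,110+y/4.2); S=lambda x,y:(340+(x-400)/5,170+y/5)
L=tri(ct,T(38,497),cs,S(765,62)); Rr=tri(ct,T(200,530),cs,S(585,20))
print("left/right top wall",L,Rr, (L+Rr)/2)
print("pin/catch", tri(ct,T(133,238),cs,S(632,286)))
# orange two view
s=cv2.imread("pics/scene0.png");hsv=cv2.cvtColor(s,cv2.COLOR_BGR2HSV)
m=cv2.inRange(hsv,(8,130,120),(24,255,255))[180:220,190:240]
ys,xs=np.nonzero(m);print(xs.mean()+190,ys.mean()+180, onz(cs,(xs.mean()+190,ys.mean()+180),24))
for z in(105,): print("upper mid",onz(ct,T(118,517),z))
print("stopmid",onz(ct,T(200,180),60),"bridge",onz(ct,T(210,140),62))
q=Ro.from_quat(r.read_state()["ee_rot"]).as_matrix();print(q.round(3))
E
```

```text
left/right top wall [451.85284982 224.52004743 105.67808141] [433.65065384 138.06923506 107.22744765] [442.75175183 181.29464124 106.45276453]
pin/catch [592.46761223 176.77629657  70.92607785]
216.625 196.07954545454544 [ 488.85096204 -257.71304264   24.        ]
upper mid [440.94640996 180.69679772 105.        ]
stopmid [625.28291181 140.77576059  60.        ] bridge [647.27314061 134.8910302   62.        ]
[[-0.902  0.432 -0.001]
 [ 0.432  0.902 -0.002]
 [ 0.    -0.002 -1.   ]]
```

{"name": "drive_tool", "arguments": {"series": [[[-40.9, -17.6, -4, -0.237], [-40.9, -17.6, -4, -0.237], [-40.9, -17.6, -4, -0.237], [-40.9, -17.6, -4, -0.237], [-40.9, -17.6, -4, -0.237], [-40.9, -17.6, -4, -0.237], [-40.9, -17.6, -4, -0.237], [-40.9, -17.6, -4, -0.237], [-40.9, -17.6, -4, -0.237], [-40.9, -17.6, -4, -0.237]]], "gripper": -1}}

```text
time_s: 0.93
tcp_pos: [507.0, 186.5, 230.4]
ee_rot: [0.105, 0.994, -0.0, -0.0]
wrist_force: [0.7, 0.3, 1.1]
finger_gap: 85.8
```

{"name": "drive_tool", "arguments": {"series": [[[0, 0, 0, 0], [0, 0, 0, 0], [0, 0, 0, 0]]]}}

```text
time_s: 1.18
tcp_pos: [505.8, 188.5, 230.0]
ee_rot: [0.105, 0.994, 0.0, -0.001]
wrist_force: [0.5, 0.5, -0.1]
finger_gap: 85.5
```

```bash
python3 - <<'E'
from h import *
s=r.read_state();print(s["time_s"],s["tcp_pos"],s["ee_rot"],s["joints"])
im=vision.snapshot("wrist");cv2.imwrite("pics/w1.png",im)
ci=vision.camera_info("wrist");print({k:np.round(v,3).tolist() for k,v in ci.items()})
import pickle;pickle.dump(ci,open("w1.pkl","wb"))
E
```

```text
1.1833 [505.76998694 188.47609144 229.99629971] [ 1.04941981e-01  9.94477930e-01  1.00710248e-04 -9.04420714e-04] [ 2.51100318e-01  6.14145229e-02  1.32754512e+00  8.33595208e-04
  1.75425798e+00 -1.10927339e+00]
{'mtx': [[293.544, 0.0, 321.89], [0.0, 293.544, 197.667], [0.0, 0.0, 1.0]], 'D': [-0.042, 0.0, 0.0, 0.0, 0.0], 'R': [[0.208, 0.978, 0.001], [0.926, -0.197, 0.322], [0.316, -0.066, -0.947]], 't': [-289.886, -483.948, 268.352]}
```

View pics/w1.png

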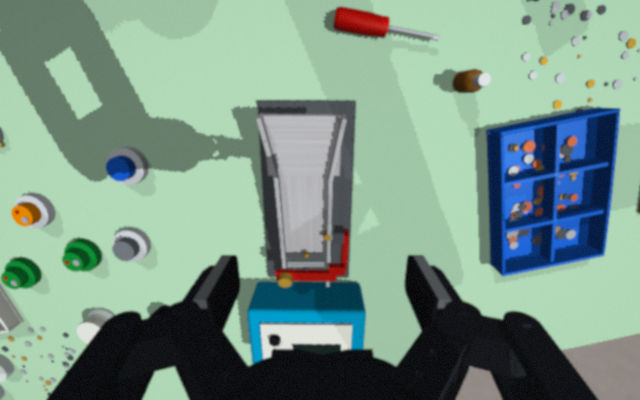

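```bash
python3 - <<'E'
from h import *
im=cv2.imread("pics/w1.png")
cv2.imwrite("pics/w1c.png",cv2.resize(im[95:295,235:370],None,fx=3,fy=3,interpolation=3)[:600])
cv2.imwrite("pics/w1d.png",cv2.resize(im[215:295,255:365],None,fx=7,fy=7,interpolation=3)[:600])
E
```

```text
(no output)
```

View pics/w1c.png

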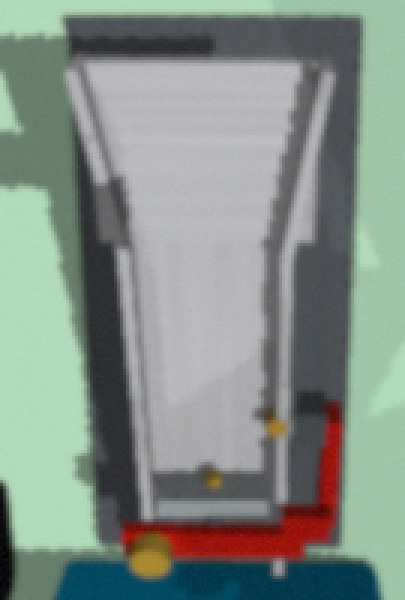

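View pics/w1d.png

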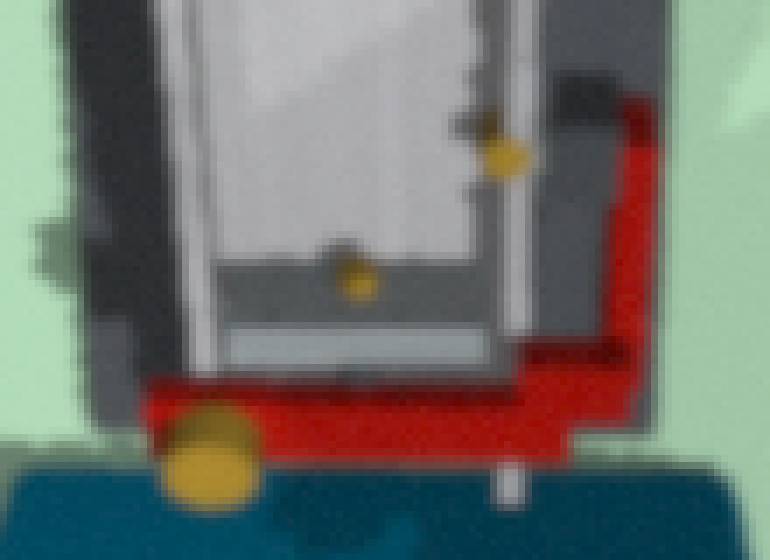

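```bash
python3 - <<'E'
from h import *
import pickle
w=pickle.load(open("w1.pkl","rb"));ct,cs=vision.camera_info("top"),vision.camera_info("scene")
C=lambda x,y:(235+x/3,95+y/3); D=lambda x,y:(255+x/7,215+y/7)
c,s=np.cos(np.radians(15)),np.sin(np.radians(15))
L=onz(w,C(332,70),111.6);R=onz(w,C(66,70),111.6);print("L R",L,R,np.linalg.norm(L-R))
M=(L+R)/2; yv=(L-R)[:2];ang=np.arctan2(yv[1],yv[0])-np.pi/2;print("ang from end",np.degrees(ang))
f=onz(w,C(198,61),100);print("floor edge mid",f)
O0=f
def local(O,a,X):
    X=X-O; h=np.array([np.cos(a),np.sin(a),0]);x=h*c-np.array([0,0,s]);y=np.array([-h[1],h[0],0]);return np.array([X@x,X@y,X@np.cross(x,y)])
def onplane(ci,px,O,a,zz):
    h=np.array([np.cos(a),np.sin(a),0]);x=h*c-np.array([0,0,s]);n=np.cross(x,np.array([-h[1],h[0],0]))
    o,d=ray(ci,px);return o+d*((O+n*zz-o)@n)/(d@n)
# axis by mid of walls at lower section
P=[]
for yl in (180,320):
    pl=onplane(w,D(193 if yl==320 else 178,yl),O0,ang,12);pr=onplane(w,D(517,yl),O0,ang,12);P.append((pl+pr)/2);print("width",np.linalg.norm(pl-pr),P[-1])
d=P[-1]-O0;a2=np.arctan2(d[1],d[0]);print("ang axis",np.degrees(a2))
for a in(ang,a2):
  print("stop top edge",local(O0,a,onplane(w,D(360,328),O0,a,20)),"stop floor edge",local(O0,a,onplane(w,D(350,262),O0,a,0)),"pin",local(O0,a,onplane(w,D(358,278),O0,a,8)),"catch",local(O0,a,onplane(w,D(506,158),O0,a,12)))
# orange from wrist+top
print(onz(w,(33,210),28))
E
```

```text
L R [447.16046117 225.2354765  111.6       ] [428.7995229  139.53276653 111.6       ] 87.64746744713985
ang from end -12.092246210268593
floor edge mid [435.64405156 181.85030031 100.        ]
width 62.506342411986466 [589.80733143 148.18244951  70.14211217]
width 63.00217760267291 [624.25739376 141.11642743  60.71943638]
ang axis -12.186715031161356
stop top edge [190.38515192   1.1889841   20.        ] stop floor edge [ 1.92717910e+02 -1.71511439e+00 -2.23310863e-14] pin [189.16078838   0.3216089    8.        ] catch [154.69608744  28.53504064  12.        ]
stop top edge [190.38241206   1.50076734  20.        ] stop floor edge [ 1.92721050e+02 -1.40823829e+00  1.04868632e-14] pin [189.15983247   0.62629612   8.        ] catch [154.63959977  28.78616003  12.        ]
[ 481.85603646 -237.58633675   28.        ]
```

{"name": "drive_tool", "arguments": {"series": [[[-7.6, -44.1, 7, 0], [-7.6, -44.1, 7, 0], [-7.6, -44.1, 7, 0], [-7.6, -44.1, 7, 0], [-7.6, -44.1, 7, 0], [-7.6, -44.1, 7, 0], [-7.6, -44.1, 7, 0], [-7.6, -44.1, 7, 0], [-7.6, -44.1, 7, 0], [-7.6, -44.1, 7, 0]]]}}

```text
time_s: 2.07
tcp_pos: [490.1, -222.7, 166.2]
ee_rot: [0.103, 0.995, 0.0, 0.0]
wrist_force: [1.6, 0.6, -0.1]
finger_gap: 85.5
```

{"name": "drive_tool", "arguments": {"series": [[[0, 0, 0, 0], [0, 0, 0, 0], [0, 0, 0, 0]]]}}

```text
time_s: 2.32
tcp_pos: [490.4, -221.2, 166.3]
ee_rot: [0.104, 0.995, 0.001, -0.0]
wrist_force: [0.2, 0.5, -0.3]
finger_gap: 85.7
```

```bash
cat > look.py <<'E'
import sys
from h import *
import pickle
n=sys.argv[1];cam=sys.argv[2] if len(sys.argv)>2 else "wrist"
s=r.read_state();print(s["time_s"],s["tcp_pos"],s["ee_rot"],s["joints"].round(2),s["wrist_force"].round(2),s["finger_gap"])
ci=vision.camera_info(cam);im=vision.snapshot(cam);cv2.imwrite(f"pics/{n}.png",im);pickle.dump(ci,open(n+".pkl","wb"))
print("tcp px",proj(ci,s["tcp_pos"]))
hsv=cv2.cvtColor(im,cv2.COLOR_BGR2HSV);m=cv2.inRange(hsv,(8,130,120),(24,255,255));k,l,st,ce=cv2.connectedComponentsWithStats(m)
for i in range(1,k):
    if st[i,4]>200: print(st[i],ce[i],onz(ci,ce[i],29))
E
python3 look.py w2
```

```text
2.3167 [ 490.38237844 -221.19324308  166.26615448] [ 1.03806430e-01  9.94597324e-01  6.18978903e-04 -6.44016569e-05] [-0.53  0.07  1.45  0.    1.63 -1.89] [ 0.16  0.47 -0.27] 85.70572830868093
tcp px [[322.41346222 228.86510159]]
[273 164  30  30 606] [287.50165017 178.12211221] [ 484.01376449 -259.2169732    29.        ]
[  0 369  22  31 308] [  7.66558442 388.36688312] [ 729.06400228 -794.12774306   29.        ]
```

View pics/w2.png

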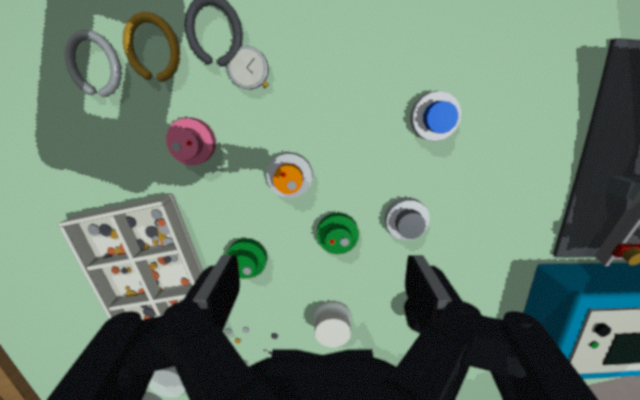

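The picked carrier is the orange boss on a light-grey disc at (288,178). The neighbours are green (337,232), pink (190,140), grey (408,220) and blue (437,117), and all are clear of the jaw line.

{"name": "drive_tool", "arguments": {"series": [[[-0.4, -3.8, 2, 0], [-0.4, -3.8, 5, 0], [-0.4, -3.8, 7, 0], [-0.4, -3.8, 7, 0], [-0.4, -3.8, 7, 0]]]}}

```text
time_s: 2.78
tcp_pos: [486.1, -258.7, 95.7]
ee_rot: [0.103, 0.995, 0.001, -0.001]
wrist_force: [0.6, -0.8, 0.3]
finger_gap: 85.2
```

```bash
python3 look.py w3; python3 look.py w3t top
```

```text
2.7833 [ 486.07524621 -258.69198079   95.71782033] [ 1.03297600e-01  9.94649748e-01  7.52564148e-04 -9.58308249e-04] [-0.59  0.13  1.52  0.    1.49 -1.96] [ 0.64 -0.8   0.31] 85.19565343600674
tcp px [[322.40674228 228.84826874]]
[303 178  37  37 928] [320.72737069 195.14331897] [ 484.0179139  -259.53254553   29.        ]
2.8333 [ 487.11337423 -259.60845888   97.52671171] [ 1.03366955e-01  9.94643050e-01 -1.70552530e-04  6.68577225e-04] [-0.59  0.13  1.52  0.    1.49 -1.96] [ 0.43 -0.52  0.54] 85.47066914703898
tcp px [[443.63249015 210.33131509]]
```

View pics/w3.png

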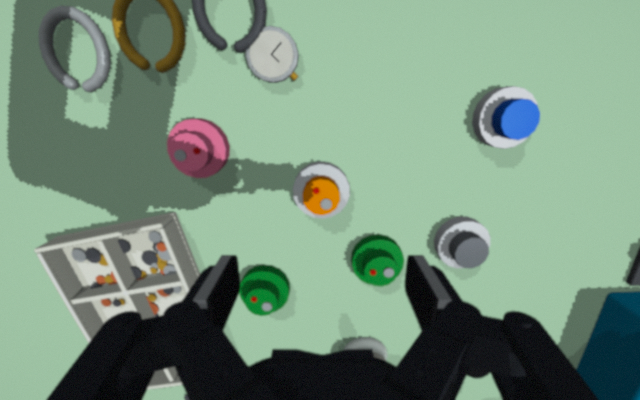

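```bash
python3 - <<'E'
from h import *
import pickle
ci=pickle.load(open("w3.pkl","rb"));im=cv2.imread("pics/w3.png")
for z in(0,14): print("disc",onz(ci,(321,190),z))
print("green",onz(ci,(374,258),14),onz(ci,(267,288),14))
X=np.array([485.5,-259.5])
for nm,z,rad in (("disc top",14,27),("boss top",30,17),("disc bot",0,27)):
    t=np.linspace(0,2*np.pi,40)
    p=proj(ci,np.c_[X[0]+rad*np.cos(t),X[1]+rad*np.sin(t),0*t+z]); print(nm,p.min(0),p.max(0))
hsv=cv2.cvtColor(im,cv2.COLOR_BGR2HSV)
m=cv2.inRange(hsv,(0,0,120),(180,70,255))|cv2.inRange(hsv,(5,100,80),(26,255,255))
m[:150]=0;m[232:]=0;m[:,:285]=0;m[:,358:]=0
m=cv2.morphologyEx(m,cv2.MORPH_OPEN,np.ones((3,3)));ys,xs=np.nonzero(m);print("seen",xs.min(),ys.min(),xs.max(),ys.max())
cv2.imwrite("pics/w3c.png",cv2.resize(im[140:300,270:430],None,fx=3.5,fy=3.5,interpolation=3))
E
```

```text
disc [ 488.22196185 -260.20229591    0.        ]
disc [ 483.96402675 -259.28828254   14.        ]
green [ 565.89695424 -221.54299328   14.        ] [ 578.34172865 -337.68370001   14.        ]
disc top [292.27539389 163.20200386] [349.92719063 218.21602505]
boss top [301.88338841 178.45045299] [340.29494402 214.87009735]
disc bot [293.61071002 160.10784824] [348.6049316  212.84027685]
seen 285 150 357 231
```

View pics/w3c.png

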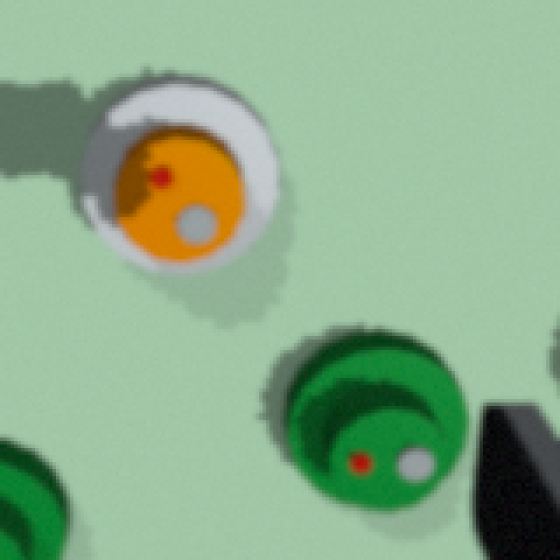

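Boss-centre estimate is (485.5, -259.5). The predicted disc and boss outlines match the crop to about 1 px, so I'll descend and grasp.

{"name": "drive_tool", "arguments": {"series": [[[0.1, -0.05, 2.5, 0], [0.1, -0.05, 5, 0], [0.1, -0.05, 7, 0], [0.1, -0.05, 8.1, 0], [0.1, -0.05, 8.1, 0], [0.1, -0.05, 8.1, 0]]]}}

```text
time_s: 3.38
tcp_pos: [486.0, -261.4, 16.7]
ee_rot: [0.104, 0.995, -0.0, 0.001]
wrist_force: [-0.6, 0.3, 1.5]
finger_gap: 85.5
```

{"name": "drive_tool", "arguments": {"series": [[[0, 0, 0, 0], [0, 0, 0, 0], [0, 0, 0, 0], [0, 0, 0, 0], [0, 0, 0, 0], [0, 0, 0, 0], [0, 0, 0, 0], [0, 0, 0, 0]]], "gripper": 1, "grip_force": 30}}

```text
time_s: 4.05
tcp_pos: [485.0, -261.3, 15.3]
ee_rot: [0.105, 0.994, 0.0, -0.0]
wrist_force: [0.4, -0.4, 0.5]
finger_gap: 0.2
```

```bash
python3 look.py w4
```

```text
4.05 [ 484.99273215 -261.26391566   15.25141087] [ 1.04749309e-01  9.94498655e-01  8.03068730e-05 -4.04196363e-05] [-0.6   0.19  1.62  0.    1.33 -1.96] [ 0.44 -0.42  0.46] 0.1816249837860829
tcp px [[322.36918481 228.83081184]]
[ 27   0  50  58 969] [50.06088751 29.52321981] [ 337.63792076 -375.96713279   29.        ]
[ 299  212   52   42 1281] [326.61592506 231.49180328] [ 481.06562489 -257.75331314   29.        ]
```

View pics/w4.png

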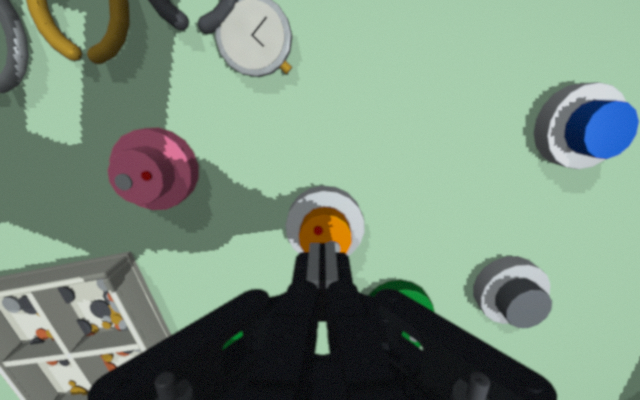

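```bash
python3 - <<'E'
from h import *
import pickle
ci=pickle.load(open("w4.pkl","rb"))
t=np.linspace(0,2*np.pi,60)
for X in((485.5,-259.5),(478,-259.5),(470,-259.5)):
  for nm,z,rad in (("disc top",14,27),("boss top",30,17),("disc bot",0,27)):
    p=proj(ci,np.c_[X[0]+rad*np.cos(t),X[1]+rad*np.sin(t),0*t+z]); print(X,nm,p.min(0).round(1),p.max(0).round(1))
for z in(15,25,30,35,40): print(z,proj(ci,(485,-261.3,z)))
print(-np.array(ci["R"]).T@ci["t"])
im=cv2.imread("pics/w4.png");cv2.imwrite("pics/w4c.png",cv2.resize(im[170:310,250:400],None,fx=4,fy=4,interpolation=3))
E
```

```text
(485.5, -259.5) disc top [285.2 190.2] [364.9 263. ]
(485.5, -259.5) boss top [298.2 213.8] [352.5 262.7]
(485.5, -259.5) disc bot [287.4 184.1] [362.3 253.1]
(478, -259.5) disc top [282.4 179.2] [363.1 253.8]
(478, -259.5) boss top [295.3 202.4] [350.4 252.7]
(478, -259.5) disc bot [284.9 173.8] [360.5 244.4]
(470, -259.5) disc top [279.3 167.3] [361.2 243.9]
(470, -259.5) boss top [292.2 190. ] [348.1 241.6]
(470, -259.5) disc bot [282.  162.6] [358.6 234.9]
15 [[322.31816032 228.69245598]]
25 [[322.35221949 235.29147131]]
30 [[322.37055183 238.8443147 ]]
35 [[322.38984262 242.58360482]]
40 [[322.41016815 246.52424472]]
[ 403.0130011  -244.23056335  195.22368342]
```

View pics/w4c.png

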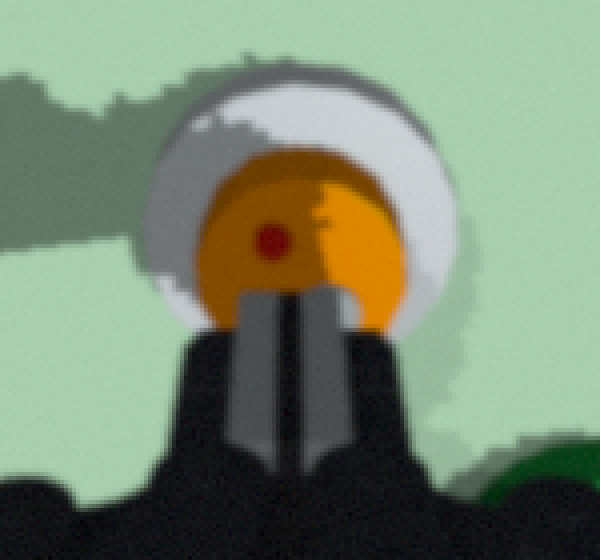

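```bash
python3 - <<'E'
from h import *
import pickle
q=Ro.from_euler("z",0)
def tp(tcp,quat,l): return tcp+Ro.from_quat(quat).as_matrix()@np.array(l,float)
c=pickle.load(open("w3.pkl","rb"));tc=np.array([486.6,-259.1,96.6]);qq=[.1035,.9946,0,0]
for x in(-11,0,11):
  for z in(-13,-25,-35): print("open",x,z,proj(c,tp(tc,qq,(x,43,z)))[0].round(0),proj(c,tp(tc,qq,(x,-57,z)))[0].round(0))
c=pickle.load(open("w4.pkl","rb"));tc=np.array([485.5,-261.3,15.3])
for x in(-11,0,11):
  for z in(0,-15,-25,-38): print("shut",x,z,proj(c,tp(tc,qq,(x,0,z)))[0].round(0),proj(c,tp(tc,qq,(x,10,z)))[0].round(0))
E
```

```text
open -11 -13 [389. 254.] [233. 254.]
open -11 -25 [393. 264.] [228. 264.]
open -11 -35 [397. 274.] [223. 274.]
open 0 -13 [390. 239.] [232. 239.]
open 0 -25 [395. 248.] [226. 248.]
open 0 -35 [399. 257.] [220. 257.]
open 11 -13 [392. 223.] [230. 223.]
open 11 -25 [396. 231.] [224. 231.]
open 11 -35 [401. 239.] [218. 239.]
shut -11 0 [323. 244.] [337. 244.]
shut -11 -15 [323. 255.] [338. 255.]
shut -11 -25 [323. 264.] [339. 264.]
shut -11 -38 [323. 276.] [340. 276.]
shut 0 0 [322. 230.] [337. 229.]
shut 0 -15 [323. 240.] [339. 240.]
shut 0 -25 [323. 248.] [339. 247.]
shut 0 -38 [323. 259.] [341. 259.]
shut 11 0 [322. 214.] [338. 214.]
shut 11 -15 [322. 224.] [339. 224.]
shut 11 -25 [323. 231.] [340. 231.]
shut 11 -38 [323. 241.] [341. 241.]
```

```bash
python3 look.py s5 scene; python3 - <<'E'
from h import *
import pickle
im=cv2.imread("pics/s5.png");c=pickle.load(open("s5.pkl","rb"))
for z in (15,30,53,90): print(z,(proj(c,(485.5,-261.3,z))[0]))
print((proj(c,(485.5,-261.3,15))[0]-[160,110])*6)
cv2.imwrite("pics/s5c.png",cv2.resize(im[110:210,160:280],None,fx=6,fy=6,interpolation=3))
E
```

```text
4.1 [ 484.99906176 -261.23965647   15.21561962] [ 1.04737023e-01  9.94499947e-01  8.73402085e-05 -5.62566828e-05] [-0.6   0.19  1.62  0.    1.33 -1.96] [0.78 0.02 0.66] -0.09726326699229061
tcp px [[216.31575876 197.97727314]]
[413  94 193  21 729] [508.50891632 102.55555556] [-357.66192001  580.52776464   29.        ]
15 [216.22780072 198.14945727]
30 [215.5381603  193.24614955]
53 [214.46270629 185.58838358]
90 [212.68549001 172.90322684]
[337.36680433 528.89674362]
```

View pics/s5c.png

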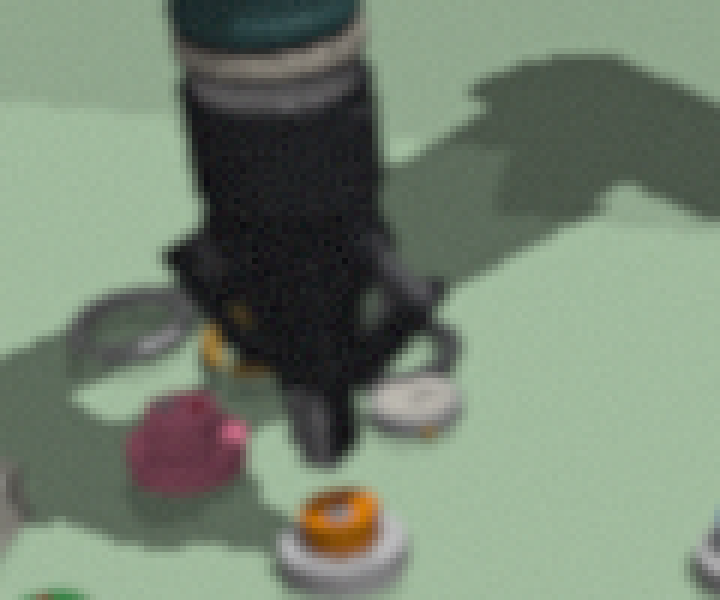

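Both views agree that the real fingertips sit about 36 mm above the reported TCP. The wrist view gives about 38 mm, and the scene view shows the tips at row 187, so z is about 50. The jaws therefore shut on air above the untouched carrier. I'll open them, go 35 mm lower and check visually.

{"name": "drive_tool", "arguments": {"series": [[[0, 0, 0, 0], [0, 0, 0, 0], [0, 0, 0, 0], [0, 0, 0, 0], [0, 0, 0, 0], [0, 0, 0, 0], [0, 0, 0, 0], [0, 0, 0, 0]]], "gripper": -1}}

```text
time_s: 4.82
tcp_pos: [485.1, -261.3, 15.3]
ee_rot: [0.105, 0.995, 0.0, 0.0]
wrist_force: [-0.2, 0.4, -0.3]
finger_gap: 85.3
```

{"name": "drive_tool", "arguments": {"series": [[[0, 0, 1, 0], [0, 0, 2, 0], [0, 0, 2.7, 0], [0, 0, 3.1, 0], [0, 0, 3.3, 0], [0, 0, 3.4, 0], [0, 0, 3.4, 0]]]}}

```text
time_s: 5.4
tcp_pos: [485.0, -261.2, -19.0]
ee_rot: [0.105, 0.995, 0.0, -0.0]
wrist_force: [0.1, 0.2, 0.0]
finger_gap: 85.5
```

```bash
python3 look.py w6; python3 look.py s6 scene; python3 - <<'E'
from h import *
a=cv2.imread("pics/w6.png")[120:400,140:500];b=cv2.imread("pics/s6.png")[110:210,160:280]
b=cv2.resize(b,None,fx=3.6,fy=3.6,interpolation=3)
c=np.zeros((400,800,3),np.uint8);c[:280,:360]=a;c[:360,362:794]=b;cv2.imwrite("pics/c6.png",c)
E
```

```text
5.4 [ 485.02876949 -261.22636659  -18.98903929] [ 1.04701860e-01  9.94503640e-01  1.12071103e-04 -1.32181474e-04] [-0.6   0.23  1.65  0.    1.26 -1.96] [0.07 0.24 0.02] 85.54408791665223
tcp px [[322.37663444 228.90711236]]
[  0  19  24  31 434] [ 9.95852535 37.00460829] [ 348.92985051 -368.04665487   29.        ]
[ 36  31  15  23 222] [43.43693694 43.36936937] [ 355.229793   -354.15474285   29.        ]
[ 294  241   63   56 2234] [324.52551477 267.09221128] [ 484.66516808 -260.13149335   29.        ]
5.45 [ 485.23775998 -261.37485689  -18.59937527] [ 1.04706107e-01  9.94503196e-01 -3.48724322e-05  1.54221824e-04] [-0.6   0.23  1.65  0.    1.26 -1.96] [-1.87  0.58  0.43] 85.22331602223953
tcp px [[217.75163899 208.82091009]]
[413  94 193  21 867] [508.76585928 102.79930796] [-355.20336854  581.10840045   29.        ]
```

View pics/c6.png

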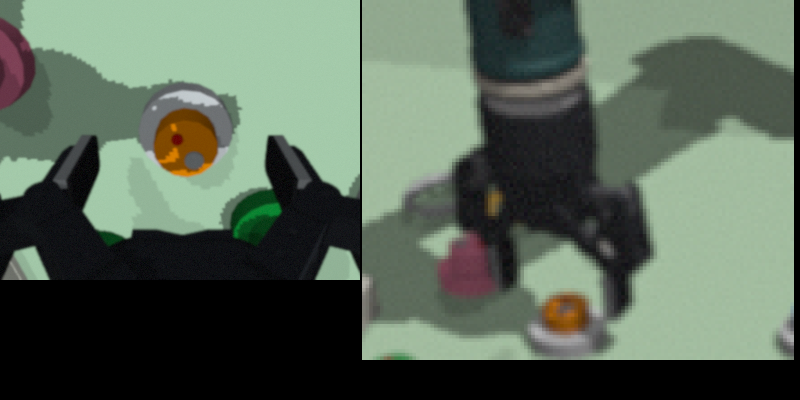

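{"name": "drive_tool", "arguments": {"series": [[[0, 0, 0, 0], [0, 0, 0, 0], [0, 0, 0, 0], [0, 0, 0, 0], [0, 0, 0, 0], [0, 0, 0, 0], [0, 0, 0, 0]]], "gripper": 1, "grip_force": 30}}

```text
time_s: 6.08
tcp_pos: [485.4, -261.3, -18.2]
ee_rot: [0.105, 0.995, -0.0, 0.0]
wrist_force: [-0.3, 0.6, 2.0]
finger_gap: 32.4
```

```bash
python3 look.py w7; python3 look.py s7 scene; python3 - <<'E'
from h import *
a=cv2.imread("pics/w7.png")[180:350,220:420];b=cv2.imread("pics/s7.png")[140:220,180:260]
a=cv2.resize(a,None,fx=2,fy=2,interpolation=3)
b=cv2.resize(b,None,fx=5,fy=5,interpolation=3)
c=np.zeros((400,800,3),np.uint8);c[:340,:400]=a;c[:400,400:800]=b;cv2.imwrite("pics/c7.png",c)
E
```

```text
6.0833 [ 485.39923275 -261.31841217  -18.23941063] [ 1.04712504e-01  9.94502448e-01 -1.60327146e-05  4.15608808e-04] [-0.6   0.23  1.65  0.    1.27 -1.96] [-0.26  0.6   2.05] 32.401126223917146
tcp px [[322.41466152 228.83734936]]
[  0  17  25  33 475] [10.73263158 36.04210526] [ 348.77255639 -368.22756118   29.        ]
[ 37  33  15  21 214] [44.28037383 43.39252336] [ 355.45693246 -354.43561881   29.        ]
[ 294  239   59   56 1967] [324.26182003 264.60142349] [ 484.00011566 -260.15363958   29.        ]
6.1333 [ 485.37742084 -261.3361712   -18.26186081] [ 1.04716941e-01  9.94501994e-01 -4.08305907e-05  3.78925227e-04] [-0.6   0.23  1.65  0.    1.27 -1.96] [0.28 0.13 2.43] 32.40368907504817
tcp px [[217.72998371 208.74647455]]
[413  94 193  20 840] [509.39285714 102.74047619] [-356.44787396  583.61969594   29.        ]
```

View pics/c7.png

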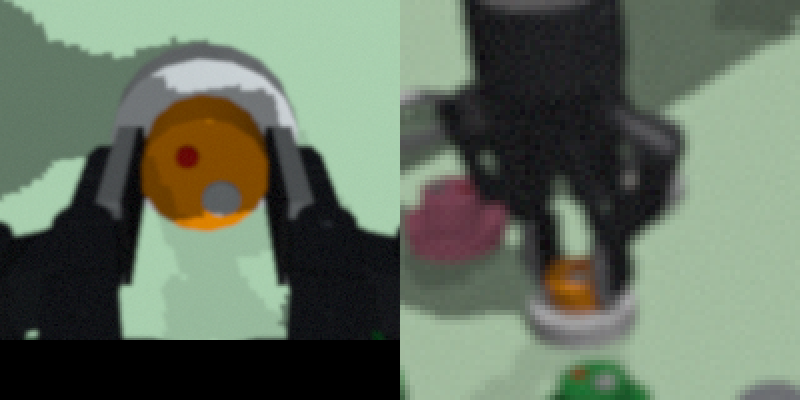

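The boss is gripped at a 32.4 mm gap, but the tips touch the disc top (+2 N upward). I'll ease open, rise 4 mm and re-grip so the carrier can tilt in the pads later.

{"name": "drive_tool", "arguments": {"series": [[[0, 0, 0, 0], [0, 0, 0, 0], [0, 0, 0, 0], [0, 0, -0.2, 0], [0, 0, -0.4, 0], [0, 0, -0.4, 0]]], "gripper": 0}}

```text
time_s: 6.68
tcp_pos: [485.3, -261.5, -14.2]
ee_rot: [0.105, 0.995, -0.0, 0.0]
wrist_force: [-0.2, -0.4, 0.4]
finger_gap: 42.7
```

{"name": "drive_tool", "arguments": {"series": [[[0, 0, 0, 0], [0, 0, 0, 0], [0, 0, 0, 0], [0, 0, 0, 0], [0, 0, 0, 0]]], "gripper": 1, "grip_force": 25}}

```text
time_s: 7.1
tcp_pos: [485.4, -261.4, -14.2]
ee_rot: [0.105, 0.995, -0.0, 0.0]
wrist_force: [0.2, 0.9, 4.3]
finger_gap: 32.2
```

{"name": "drive_tool", "arguments": {"series": [[[0, 0, -1, 0], [0, 0, -3, 0], [0, 0, -7, 0], [0, 0, -11, 0], [0, 0, -15, 0], [0, 0, -18, 0], [0, 0, -20, 0], [0, 0, -20, 0], [0, 0, -20, 0]]]}}

```text
time_s: 7.85
tcp_pos: [485.3, -261.5, 186.0]
ee_rot: [0.105, 0.994, -0.0, 0.001]
wrist_force: [-0.7, -0.1, -2.0]
finger_gap: 32.6
```

```bash
python3 look.py w8; python3 look.py s8 scene; python3 - <<'E'
from h import *
a=cv2.imread("pics/w8.png")[180:350,220:420];b=cv2.imread("pics/s8.png")[80:200,160:280]
a=cv2.resize(a,None,fx=2,fy=2,interpolation=3)
b=cv2.resize(b,None,fx=3.3,fy=3.3,interpolation=3)
c=np.zeros((400,800,3),np.uint8);c[:340,:400]=a;c[:396,402:798]=b;cv2.imwrite("pics/c8.png",c)
E
```

```text
7.85 [ 485.33206944 -261.51303281  186.01438625] [ 1.04734939e-01  9.94499676e-01 -4.63529320e-04  8.79113835e-04] [-0.6   0.09  1.38  0.    1.67 -1.96] [-0.67 -0.13 -1.98] 32.562940421715226
tcp px [[322.35565328 228.8906713 ]]
[196  14  26  64 540] [211.74814815  46.4537037 ] [ 328.66964497 -346.23287399   29.        ]
[ 297  235   54   56 1792] [324.54799107 260.62276786] [ 602.60648929 -283.31496552   29.        ]
[   0  323   54   77 1056] [ 20.88162879 367.10700758] [ 702.09811321 -816.76877139   29.        ]
7.9 [ 484.39571172 -260.85762883  183.73641416] [ 1.04713402e-01  9.94501756e-01  5.67953317e-04 -1.01890127e-03] [-0.6   0.09  1.39  0.    1.67 -1.96] [-0.17  0.04 -2.1 ] 32.53621883500196
tcp px [[208.27023372 138.41549486]]
```

View pics/c8.png

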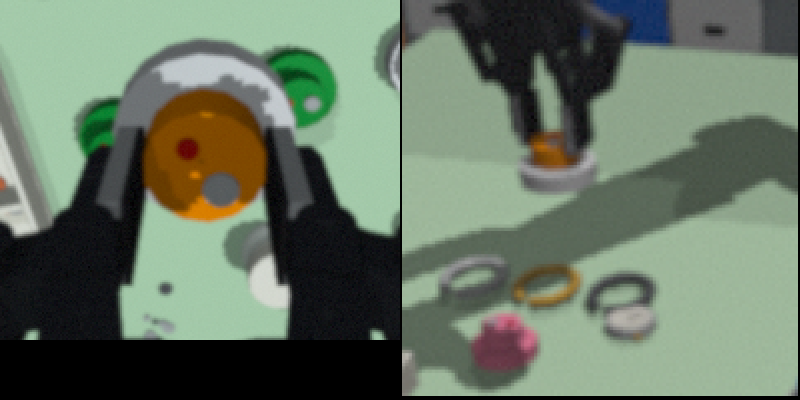

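Held firmly, and the weight reads about 1.9 N. Carrying it over the chute's upper end.

{"name": "drive_tool", "arguments": {"series": [[[0.5, 2, 0, 0], [1.3, 5.5, 0, 0], [2.2, 9.2, 0, 0], [3.1, 12.9, 0, 0], [4, 16.6, 0, 0], [4.8, 20.3, 0, 0], [5.7, 24, 0, 0], [6.6, 27.7, 0, 0], [7.4, 31.4, 0, 0], [8.3, 35.1, 0, 0]]]}}

```text
time_s: 8.78
tcp_pos: [475.1, 101.0, 182.1]
ee_rot: [0.105, 0.994, -0.001, -0.003]
wrist_force: [1.6, -0.6, -0.9]
finger_gap: 32.3
```

{"name": "drive_tool", "arguments": {"series": [[[0.7, 3, 0, 0], [1.3, 5.5, 0, 0], [1.6, 6.8, 0, 0], [1.7, 7.2, 0, 0], [1.7, 7.2, 0, 0], [1.7, 7.2, 0, 0]]]}}

```text
time_s: 9.28
tcp_pos: [474.6, 172.4, 183.5]
ee_rot: [0.105, 0.994, -0.001, -0.001]
wrist_force: [0.3, 0.4, -0.7]
finger_gap: 32.0
```

```bash
python3 look.py w9
```

```text
9.2833 [474.63999048 172.41029382 183.54100573] [ 1.04843053e-01  9.94487258e-01 -9.41269247e-04 -1.46323864e-03] [ 0.24 -0.01  1.49 -0.    1.66 -1.12] [ 0.25  0.41 -0.75] 31.990744680380704
tcp px [[322.35683751 228.89059652]]
[305 277  40  19 318] [324.17610063 284.99056604] [625.99661794 142.64515127  29.        ]
```

View pics/w9.png

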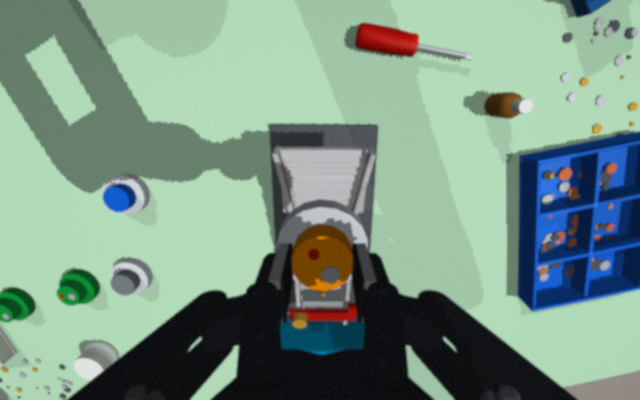

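```bash
python3 - <<'E'
from h import *
import pickle
c=pickle.load(open("w9.pkl","rb"));im=cv2.imread("pics/w9.png")
cv2.imwrite("pics/w9c.png",cv2.resize(im[115:265,250:400],None,fx=4,fy=4,interpolation=3))
h=np.array([np.cos(np.radians(-12.1)),np.sin(np.radians(-12.1)),0]);y=np.array([-h[1],h[0],0]);O=np.array([436,181.5,100])
x=h*np.cos(np.radians(15))-np.array([0,0,np.sin(np.radians(15))]);n=np.cross(x,y)
for nm,l in(("floorL",(0,34,0)),("floorR",(0,-34,0)),("topLin",(0,34,12)),("topRin",(0,-34,12)),("topL out",(0,39,12)),("topRout",(0,-39,12)),("in20L",(30,31.4+.5,12)),("in20R",(30,-31.9,12))):
    X=O+l[0]*x+l[1]*y+l[2]*n; print(nm,((proj(c,X)[0]-[250,115])*4).round(0))
E
```

```text
floorL [444. 138.]
floorR [142. 138.]
topLin [450. 161.]
topRin [136. 161.]
topL out [473. 161.]
topRout [113. 161.]
in20L [431. 280.]
in20R [154. 279.]
```

View pics/w9c.png

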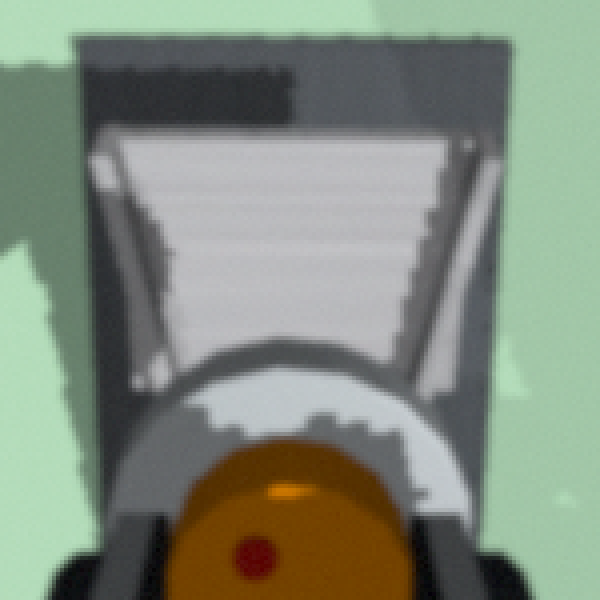

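{"name": "drive_tool", "arguments": {"series": [[[0, 0.1, 2.5, 0], [0, 0.1, 5, 0], [0, 0.1, 7, 0], [0, 0.1, 8.4, 0], [0, 0.1, 9.2, 0], [0, 0.1, 9.5, 0], [0, 0.1, 9.5, 0], [0, 0.1, 9.5, 0]]]}}

```text
time_s: 10.0
tcp_pos: [476.3, 174.0, 91.4]
ee_rot: [0.105, 0.994, 0.0, 0.001]
wrist_force: [0.1, 0.2, -1.4]
finger_gap: 32.0
```

```bash
python3 look.py w10; python3 look.py s10 scene; python3 - <<'E'
from h import *
a=cv2.imread("pics/w10.png")[100:300,220:420];b=cv2.imread("pics/s10.png")[150:250,330:430]
a=cv2.resize(a,None,fx=2,fy=2,interpolation=3)
b=cv2.resize(b,None,fx=4,fy=4,interpolation=3)
c=np.zeros((400,800,3),np.uint8);c[:400,:400]=a;c[:400,400:800]=b;cv2.imwrite("pics/c10.png",c)
E
```

```text
10.0 [476.34188347 173.96780805  91.35560878] [1.05112927e-01 9.94459876e-01 2.86265311e-04 8.63135988e-04] [ 0.24  0.03  1.63 -0.    1.47 -1.12] [ 0.12  0.17 -1.35] 31.974406586005472
tcp px [[322.40591974 228.83364837]]
[296 235  30  17 218] [310.7293578  242.13302752] [515.78887437 154.73045032  29.        ]
[303 278  44  13 285] [324.55087719 284.23859649] [563.41326947 157.6904406   29.        ]
10.05 [476.57469533 174.17088344  91.75510474] [1.04968091e-01 9.94474715e-01 4.43207588e-04 1.24298302e-03] [ 0.24  0.03  1.63 -0.    1.47 -1.12] [-0.11 -0.04 -1.34] 32.274058298934385
tcp px [[389.6931324  190.51386184]]
```

View pics/c10.png

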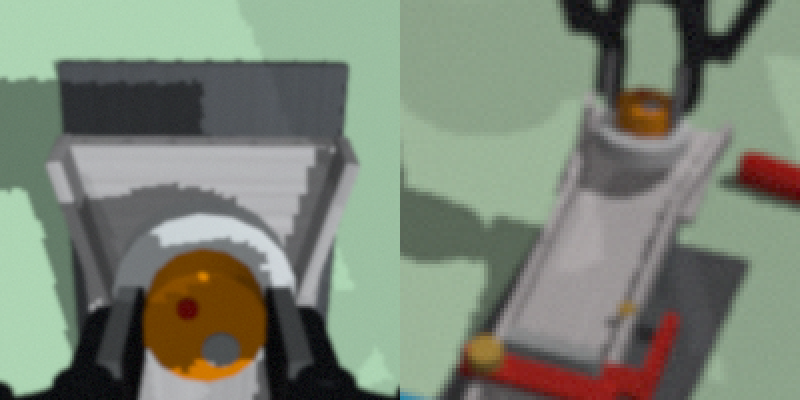

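{"name": "drive_tool", "arguments": {"series": [[[0, 0, 0.3, 0], [0, 0, 0.6, 0], [0, 0, 0.8, 0], [0, 0, 0.9, 0], [0, 0, 1.0, 0], [0, 0, 1.1, 0], [0, 0, 1.1, 0]]]}}

```text
time_s: 10.68
tcp_pos: [476.9, 174.1, 80.4]
ee_rot: [0.105, 0.994, 0.0, 0.002]
wrist_force: [2.6, -1.4, 3.7]
finger_gap: 32.2
```

```bash
python3 -c "
from h import *
s=r.read_state();print(s['tcp_pos'],s['wrist_force'],s['ft_torque'])"
```

```text
[476.8836297  174.10652058  80.37900617] [ 2.56318225 -1.40680889  3.65466733] [-0.23355435 -0.39245711 -0.00390382]
```

{"name": "drive_tool", "arguments": {"series": [[[0, 0, 0.1, 0], [0, 0, 0.2, 0], [0, 0, 0.2, 0]]]}}

```text
time_s: 10.93
tcp_pos: [477.9, 174.0, 79.2]
ee_rot: [0.105, 0.994, 0.0, 0.003]
wrist_force: [4.0, -2.2, 6.0]
finger_gap: 31.8
```

```bash
python3 look.py w11; python3 look.py s11 scene; python3 - <<'E'
from h import *
a=cv2.imread("pics/w11.png")[100:300,220:420];b=cv2.imread("pics/s11.png")[150:250,330:430]
a=cv2.resize(a,None,fx=2,fy=2,interpolation=3)
b=cv2.resize(b,None,fx=4,fy=4,interpolation=3)
c=np.zeros((400,800,3),np.uint8);c[:400,:400]=a;c[:400,400:800]=b;cv2.imwrite("pics/c11.png",c)
E
```

```text
10.9333 [477.94595188 173.95601491  79.2002986 ] [1.04836575e-01 9.94485098e-01 2.20828226e-04 2.93815697e-03] [ 0.24  0.04  1.65 -0.    1.44 -1.12] [ 4.02 -2.17  6.  ] 31.84976686125807
tcp px [[322.40198404 228.8471925 ]]
[ 295  228   56   48 1372] [321.11297376 253.2106414 ] [524.25384469 163.08238474  29.        ]
[306 278  41  11 237] [323.77637131 283.57805907] [556.08806481 158.7671936   29.        ]
10.9833 [477.89084485 173.96971476  79.24102694] [1.04869309e-01 9.94481856e-01 2.31409932e-04 2.86563865e-03] [ 0.24  0.04  1.65 -0.    1.45 -1.12] [ 3.59 -2.64  6.27] 32.39485972123107
tcp px [[389.0557029  195.29428104]]
```

View pics/c11.png

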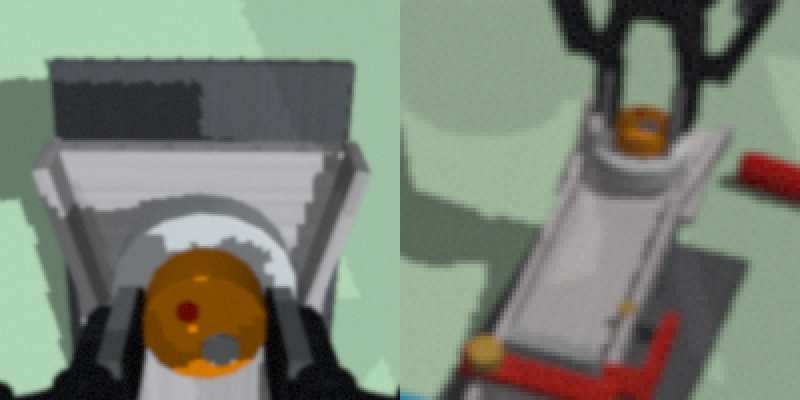

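{"name": "drive_tool", "arguments": {"series": [[[0, 0, 0, 0], [0, 0, 0, 0], [0, 0, 0, 0], [0, 0, 0, 0]]], "gripper": 0}}

```text
time_s: 11.37
tcp_pos: [474.4, 174.4, 76.3]
ee_rot: [0.105, 0.995, -0.0, -0.001]
wrist_force: [-0.2, -0.8, 0.3]
finger_gap: 42.6
```

```bash
python3 look.py w12; python3 look.py s12 scene; python3 - <<'E'
from h import *
a=cv2.imread("pics/w12.png")[100:300,220:420];b=cv2.imread("pics/s12.png")[150:250,330:430]
a=cv2.resize(a,None,fx=2,fy=2,interpolation=3)
b=cv2.resize(b,None,fx=4,fy=4,interpolation=3)
c=np.zeros((400,800,3),np.uint8);c[:400,:400]=a;c[:400,400:800]=b;cv2.imwrite("pics/c12.png",c)
E
```

```text
11.3667 [474.40880323 174.35935416  76.28975758] [ 1.04575703e-01  9.94515991e-01 -1.58746441e-04 -1.35649007e-03] [ 0.24  0.04  1.65  0.    1.45 -1.12] [-0.2  -0.78  0.25] 42.64731425427428
tcp px [[322.39477874 228.86173008]]
[ 295  234   57   61 2053] [320.55431076 264.62347784] [529.58447875 161.03251312  29.        ]
11.4167 [474.63288383 174.35482127  76.45909537] [ 1.04611763e-01  9.94512536e-01 -1.21410902e-04 -1.08583379e-03] [ 0.24  0.04  1.65  0.    1.45 -1.12] [-0.83 -0.18  0.13] 42.6568002592897
tcp px [[389.20093478 195.56451373]]
```

View pics/c12.png

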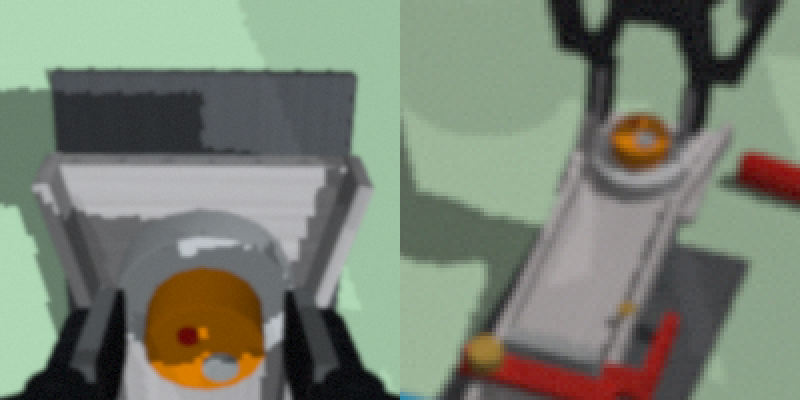

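The carrier lies flat in the chute's upper end: boss tilted with the floor, disc between the flared walls. I'll rise clear, go uphill and shut the fingers.

{"name": "drive_tool", "arguments": {"series": [[[0, 0, -1, 0], [0, 0, -2.5, 0], [0, 0, -4.5, 0], [0, 0, -6, 0], [1.5, 0, -6.5, 0], [3.5, 0, -6.5, 0], [4.6, 0, -6.5, 0], [4.6, 0, -6.5, 0]]]}}

```text
time_s: 12.13
tcp_pos: [429.0, 184.4, 143.0]
ee_rot: [0.104, 0.995, 0.0, 0.0]
wrist_force: [-0.7, 0.2, 0.6]
finger_gap: 42.7
```

{"name": "drive_tool", "arguments": {"series": [[[0, 0, 0, 0], [0, 0, 0, 0], [0, 0, 0, 0], [0, 0, 0, 0], [0, 0, 0, 0], [0, 0, 0, 0]]], "gripper": 1}}

```text
time_s: 12.63
tcp_pos: [430.8, 183.7, 142.1]
ee_rot: [0.105, 0.994, -0.0, -0.0]
wrist_force: [0.1, 0.1, 1.2]
finger_gap: -0.4
```

```bash
python3 look.py w13; python3 look.py s13 scene; python3 look.py t13 top; python3 - <<'E'
from h import *
a=cv2.imread("pics/w13.png")[150:350,220:420];b=cv2.imread("pics/s13.png")[150:250,330:430]
a=cv2.resize(a,None,fx=2,fy=2,interpolation=3)
b=cv2.resize(b,None,fx=4,fy=4,interpolation=3)
c=np.zeros((400,800,3),np.uint8);c[:400,:400]=a;c[:400,400:800]=b;cv2.imwrite("pics/c13.png",c)
E
```

```text
12.6333 [430.82106587 183.70755801 142.09081224] [ 1.04888631e-01  9.94483956e-01 -6.14533925e-05 -1.81801989e-04] [ 0.28 -0.08  1.64  0.    1.58 -1.08] [0.11 0.05 1.18] -0.4283863241650829
tcp px [[322.41380609 228.87857953]]
12.6833 [430.74125255 183.72967203 142.12194685] [ 1.04854059e-01  9.94487602e-01 -5.73188910e-05 -1.81641956e-04] [ 0.28 -0.08  1.64  0.    1.58 -1.08] [-0.24 -0.57  0.09] 0.03224863750751476
tcp px [[397.12070306 162.73211038]]
12.7333 [430.69166028 183.75065736 142.17018904] [ 1.04817134e-01  9.94491502e-01 -3.03100957e-05 -1.43007435e-04] [ 0.28 -0.08  1.64  0.    1.58 -1.08] [ 0.25 -0.36 -0.37] -0.23925473735988714
tcp px [[244.13575322 238.63817159]]
```

View pics/c13.png

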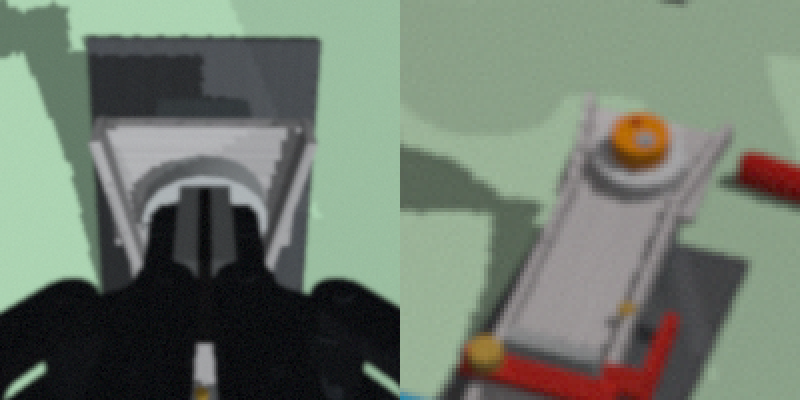

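```bash
cat >> h.py <<'E'
_h=np.array([np.cos(np.radians(-12.1)),np.sin(np.radians(-12.1)),0]);CY=np.array([-_h[1],_h[0],0]);CO=np.array([436,181.5,100.])
CX=_h*np.cos(np.radians(15))-np.array([0,0,np.sin(np.radians(15))]);CN=np.cross(CX,CY)
def loc(ci,px,zz):
    o,d=ray(ci,px);X=o+d*((CO+CN*zz-o)@CN)/(d@CN)-CO;return np.array([X@CX,X@CY]).round(1)
def lw(X): X=np.array(X)-CO;return np.array([X@CX,X@CY,X@CN]).round(1)
E
python3 - <<'E'
from h import *
import pickle
c=pickle.load(open("w13.pkl","rb"))
print("end",loc(c,(322,210),0),"rear rim",loc(c,(322,228.5),0),loc(c,(322,238),14))
s=cv2.imread("pics/s13.png");cs=vision.camera_info("scene")
for nm in("s13","t13"):
    im=cv2.imread(f"pics/{nm}.png");ci=pickle.load(open(nm+".pkl","rb"));hsv=cv2.cvtColor(im,cv2.COLOR_BGR2HSV);m=cv2.inRange(hsv,(8,130,100),(20,255,255));k,l,st,ce=cv2.connectedComponentsWithStats(m)
    for i in range(1,k):
        if st[i,4]>60: print(nm,st[i],ce[i],loc(ci,ce[i],26))
E
```

```text
end [-3.2  0.8] rear rim [16.2  0.8] [14.4  0.8]
s13 [138   2  22  94 515] [148.47961165  47.42330097] [ -357.6 -1019.6]
s13 [  423    40   211   106 12121] [536.55201716  83.57668509] [-456.7  276.5]
s13 [ 597   60   43   91 1957] [625.13949923 119.05212059] [-353.2  494.5]
s13 [286  71  29  28 679] [299.05743741  84.04565538] [-278.3 -377.7]
s13 [383 179  14  13 121] [389.75206612 184.2892562 ] [44.4  1.7]
t13 [ 43 133  22   7 120] [ 54.71666667 135.56666667] [131.  499.3]
t13 [ 58 203   6  36 139] [ 61.         215.99280576] [-50.5 417.5]
t13 [244 206  14  15 147] [250.66666667 213.19727891] [44.8  2.4]
```

Carrier centre is at chute x≈43 and its rear rim at ≈16. The shut fingers are behind it and clear, so I'll lower them and touch the floor lightly to calibrate the tip height.

{"name": "drive_tool", "arguments": {"series": [[[-0.2, 0, 2.5, 0], [-0.2, 0, 4.5, 0], [-0.2, 0, 5.8, 0], [-0.2, 0, 6.3, 0], [-0.2, 0, 6.4, 0], [-0.2, 0, 6.4, 0]]]}}

```text
time_s: 13.28
tcp_pos: [432.7, 183.5, 78.6]
ee_rot: [0.105, 0.995, 0.0, 0.0]
wrist_force: [-0.7, -0.6, 0.5]
finger_gap: 0.0
```

{"name": "drive_tool", "arguments": {"series": [[[0, 0, 0.1, 0], [0, 0, 0.2, 0], [0, 0, 0.3, 0], [0, 0, 0.4, 0], [0, 0, 0.4, 0]]]}}

```text
time_s: 13.7
tcp_pos: [432.6, 183.5, 74.4]
ee_rot: [0.105, 0.995, 0.0, 0.0]
wrist_force: [0.7, 0.3, -0.1]
finger_gap: -0.2
```

{"name": "drive_tool", "arguments": {"series": [[[0, 0, 0.1, 0], [0, 0, 0.2, 0], [0, 0, 0.2, 0]]]}}

```text
time_s: 13.95
tcp_pos: [432.4, 183.4, 72.1]
ee_rot: [0.105, 0.995, -0.0, -0.0]
wrist_force: [-0.7, -0.6, 0.2]
finger_gap: 0.2
```

{"name": "drive_tool", "arguments": {"series": [[[0, 0, 0.1, 0], [0, 0, 0.2, 0], [0, 0, 0.2, 0]]]}}

```text
time_s: 14.2
tcp_pos: [432.3, 183.4, 70.0]
ee_rot: [0.105, 0.995, -0.0, -0.0]
wrist_force: [0.5, -0.0, -0.5]
finger_gap: 0.2
```

{"name": "drive_tool", "arguments": {"series": [[[0, 0, 0.1, 0], [0, 0, 0.2, 0], [0, 0, 0.2, 0]]]}}

```text
time_s: 14.45
tcp_pos: [432.4, 183.4, 68.1]
ee_rot: [0.105, 0.995, -0.0, -0.0]
wrist_force: [0.2, 0.4, 1.1]
finger_gap: 0.3
```

```bash
python3 look.py s14 scene; python3 - <<'E'
from h import *
b=cv2.imread("pics/s14.png")[120:240,330:430]
cv2.imwrite("pics/c14.png",cv2.resize(b,None,fx=5,fy=5,interpolation=3))
E
```

```text
14.45 [432.36238674 183.38844901  68.07311724] [ 1.04711217e-01  9.94502654e-01 -3.01442347e-05 -1.77450216e-04] [ 0.28 -0.03  1.75  0.    1.43 -1.08] [0.2  0.37 1.12] 0.25578582592880894
tcp px [[393.75612193 189.62981385]]
```

View pics/c14.png

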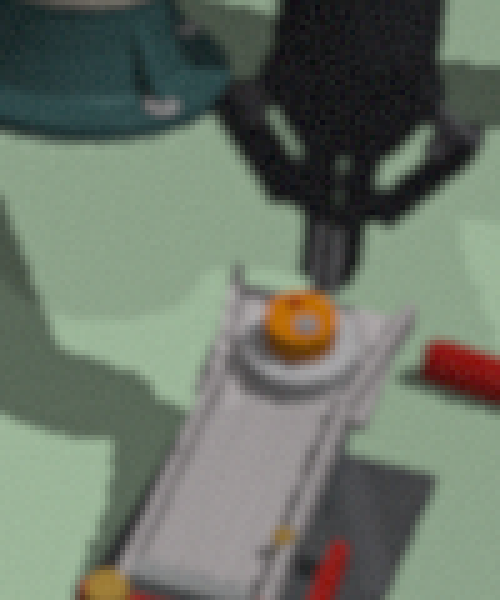

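{"name": "drive_tool", "arguments": {"series": [[[0, 0, 0.1, 0], [0, 0, 0.15, 0], [0, 0, 0.15, 0]]]}}

```text
time_s: 14.75
tcp_pos: [432.4, 183.4, 66.6]
ee_rot: [0.105, 0.995, -0.0, -0.0]
wrist_force: [-0.3, 0.4, -0.1]
finger_gap: 0.1
```

{"name": "drive_tool", "arguments": {"series": [[[0, 0, 0.1, 0], [0, 0, 0.15, 0], [0, 0, 0.15, 0]]]}}

```text
time_s: 15.0
tcp_pos: [432.4, 183.4, 65.2]
ee_rot: [0.105, 0.995, -0.0, -0.0]
wrist_force: [-0.9, 0.3, -0.1]
finger_gap: -0.2
```

{"name": "drive_tool", "arguments": {"series": [[[0, 0, 0.1, 0], [0, 0, 0.15, 0], [0, 0, 0.15, 0]]]}}

```text
time_s: 15.25
tcp_pos: [432.4, 183.4, 63.7]
ee_rot: [0.105, 0.995, -0.0, -0.0]
wrist_force: [0.8, -0.2, 1.4]
finger_gap: -0.2
```

{"name": "drive_tool", "arguments": {"series": [[[0, 0, 0.1, 0], [0, 0, 0.15, 0], [0, 0, 0.15, 0]]]}}

```text
time_s: 15.5
tcp_pos: [432.7, 183.5, 62.6]
ee_rot: [0.105, 0.995, 0.0, 0.0]
wrist_force: [-0.2, 0.1, 2.0]
finger_gap: 0.0
```

```bash
python3 look.py s15 scene;python3 look.py w15; python3 - <<'E'
from h import *
b=cv2.imread("pics/s15.png")[140:220,350:430]
a=cv2.imread("pics/w15.png")[150:310,240:400]
cv2.imwrite("pics/c15.png",np.hstack([cv2.resize(b,(400,400),interpolation=3),cv2.resize(a,(400,400),interpolation=3)]))
E
```

```text
15.5 [432.68450774 183.47588891  62.62326448] [1.04681257e-01 9.94505795e-01 8.65712796e-05 2.23823124e-04] [ 0.28 -0.03  1.75 -0.    1.42 -1.08] [-0.18  0.05  2.05] 0.04934212399180784
tcp px [[393.55863891 191.58200114]]
15.55 [432.65813941 183.47541357  62.5909662 ] [1.04706080e-01 9.94503186e-01 1.14326790e-04 1.94087923e-04] [ 0.28 -0.03  1.75  0.    1.42 -1.08] [-1.29  0.15  1.01] -0.24907059451740465
tcp px [[322.3898784  228.83252044]]
[316 328  13  27 223] [322.35426009 343.96860987] [564.3450965  155.48806485  29.        ]
```

View pics/c15.png

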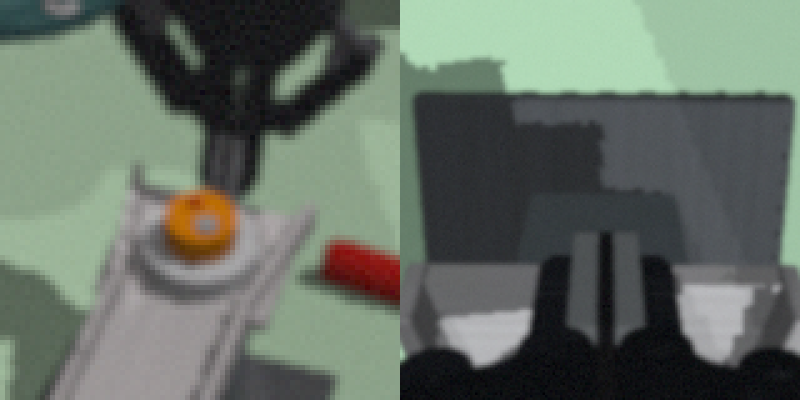

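Contact is at TCP z≈63.3, so the tip offset is ≈36.7 mm, which agrees with the images. I'll raise to the push height (about 8 mm above the floor at the front edge) and push down to just before the catch.

{"name": "drive_tool", "arguments": {"series": [[[0, 0, -0.5, 0], [0, 0, -0.8, 0], [0, 0, -0.8, 0]]]}}

```text
time_s: 15.85
tcp_pos: [433.2, 183.6, 71.3]
ee_rot: [0.105, 0.995, 0.0, 0.001]
wrist_force: [0.7, -0.5, -0.1]
finger_gap: -0.2
```

{"name": "drive_tool", "arguments": {"series": [[[-0.6, 0, 0.16, 0], [-1.2, 0, 0.32, 0], [-1.8, 0, 0.48, 0], [-2.4, 0, 0.64, 0], [-3, 0, 0.8, 0], [-3.6, 0, 0.96, 0], [-4.2, 0, 1.13, 0], [-4.8, 0, 1.29, 0], [-5.2, 0, 1.39, 0], [-5.2, 0, 1.39, 0]]]}}

```text
time_s: 16.68
tcp_pos: [484.1, 172.3, 56.0]
ee_rot: [0.105, 0.994, -0.0, -0.0]
wrist_force: [0.9, -0.3, 0.2]
finger_gap: -0.2
```

```bash
python3 look.py s16 scene; python3 - <<'E'
from h import *
b=cv2.imread("pics/s16.png")[140:260,330:450]
cv2.imwrite("pics/c16.png",cv2.resize(b,(600,600),interpolation=3))
E
```

```text
16.6833 [484.13086353 172.25632536  55.96462914] [ 1.04976912e-01  9.94474652e-01 -1.14288879e-04 -2.42280774e-05] [ 0.23  0.08  1.66 -0.    1.4  -1.13] [ 0.87 -0.28  0.17] -0.16504102938335072
tcp px [[387.20669128 204.85992996]]
```

View pics/c16.png

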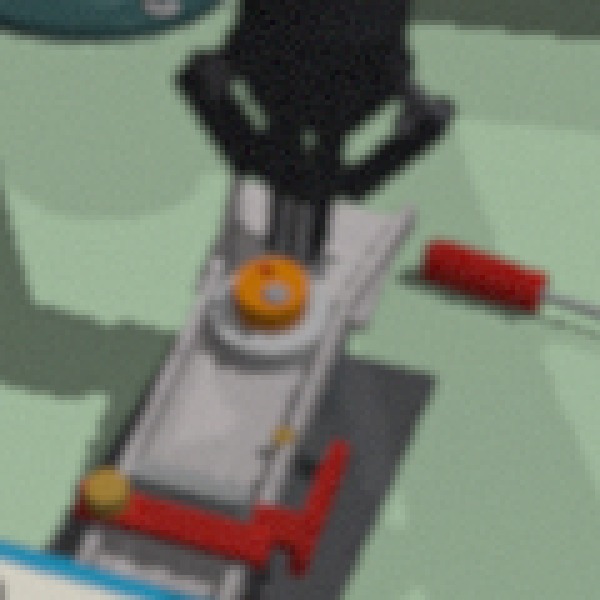

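Flat and tracking well. Continuing to just before the catch.

{"name": "drive_tool", "arguments": {"series": [[[-0.6, 0, 0.16, 0], [-1.2, 0, 0.32, 0], [-1.8, 0, 0.48, 0], [-2.4, 0, 0.64, 0], [-3, 0, 0.8, 0], [-3.6, 0, 0.96, 0], [-4.0, 0, 1.07, 0], [-4.3, 0, 1.15, 0], [-4.3, 0, 1.15, 0]]]}}

```text
time_s: 17.48
tcp_pos: [526.1, 163.4, 44.7]
ee_rot: [0.105, 0.994, -0.0, 0.0]
wrist_force: [-0.5, 0.6, -0.2]
finger_gap: -0.0
```

```bash
python3 look.py s17 scene; python3 - <<'E'
from h import *
import pickle
b=cv2.imread("pics/s17.png")
cv2.imwrite("pics/c17.png",cv2.resize(b[140:260,330:450],(600,600),interpolation=3))
c=pickle.load(open("s17.pkl","rb"));hsv=cv2.cvtColor(b,cv2.COLOR_BGR2HSV);m=cv2.inRange(hsv,(8,130,100),(20,255,255));m[:,:330]=0;m[:,420:]=0;k,l,st,ce=cv2.connectedComponentsWithStats(m)
for i in range(1,k):
    if st[i,4]>40: print(st[i],ce[i],loc(c,ce[i],26))
E
```

```text
17.4833 [526.05057931 163.40466916  44.65568493] [ 1.04898187e-01  9.94482965e-01 -1.63184566e-05  5.16380131e-05] [ 0.2   0.17  1.58 -0.    1.39 -1.16] [-0.48  0.62 -0.22] -0.005759284579246122
tcp px [[381.5890643  218.48173628]]
[415  87   5  21  66] [417.77272727  98.75757576] [-297.6  -20.4]
[371 205  14  15 153] [377.62745098 211.47712418] [131.4   0.6]
[346 233  11  10  46] [351.10869565 237.60869565] [216.8 -29.4]
```

View pics/c17.png

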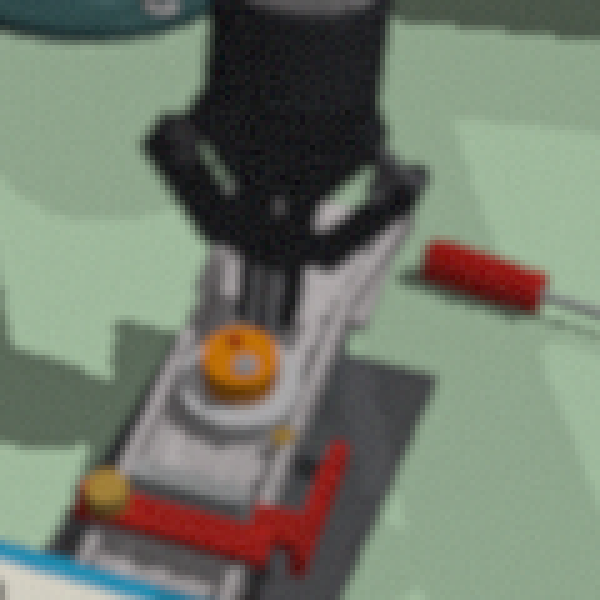

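{"name": "drive_tool", "arguments": {"series": [[[-0.3, 0, 0.08, 0], [-0.6, 0, 0.16, 0], [-0.8, 0, 0.21, 0], [-0.8, 0, 0.21, 0]]]}}

```text
time_s: 17.87
tcp_pos: [533.1, 161.8, 42.7]
ee_rot: [0.105, 0.994, -0.0, -0.0]
wrist_force: [-1.1, -1.1, 0.6]
finger_gap: -0.1
```

{"name": "drive_tool", "arguments": {"series": [[[-0.2, 0, 0.05, 0], [-0.4, 0, 0.11, 0], [-0.4, 0, 0.11, 0]]]}}

```text
time_s: 18.12
tcp_pos: [536.5, 160.8, 41.7]
ee_rot: [0.105, 0.995, -0.0, -0.001]
wrist_force: [-4.9, -1.1, 3.6]
finger_gap: 0.2
```

{"name": "drive_tool", "arguments": {"series": [[[-0.2, 0, 0.05, 0], [-0.3, 0, 0.08, 0], [-0.3, 0, 0.08, 0]]]}}

```text
time_s: 18.37
tcp_pos: [539.3, 160.0, 40.9]
ee_rot: [0.105, 0.994, -0.001, -0.001]
wrist_force: [-6.7, -3.2, 3.7]
finger_gap: 0.2
```

{"name": "drive_tool", "arguments": {"series": [[[-0.2, 0, 0.05, 0], [-0.3, 0, 0.08, 0], [-0.3, 0, 0.08, 0]]]}}

```text
time_s: 18.62
tcp_pos: [542.3, 159.2, 40.1]
ee_rot: [0.105, 0.994, -0.001, -0.001]
wrist_force: [-4.1, -1.7, 2.7]
finger_gap: 0.2
```

{"name": "drive_tool", "arguments": {"series": [[[-0.2, 0, 0.05, 0], [-0.3, 0, 0.08, 0], [-0.3, 0, 0.08, 0]]]}}

```text
time_s: 18.87
tcp_pos: [545.9, 159.0, 39.1]
ee_rot: [0.105, 0.994, -0.0, -0.0]
wrist_force: [-3.2, -1.4, 1.5]
finger_gap: -0.2
```

{"name": "drive_tool", "arguments": {"series": [[[-0.2, 0, 0.05, 0], [-0.3, 0, 0.08, 0], [-0.3, 0, 0.08, 0]]]}}

```text
time_s: 19.12
tcp_pos: [548.9, 159.0, 38.3]
ee_rot: [0.105, 0.995, 0.0, -0.0]
wrist_force: [-3.8, 0.3, 2.6]
finger_gap: 0.0
```

```bash
python3 look.py s18 scene; python3 - <<'E'
from h import *
import pickle
b=cv2.imread("pics/s18.png")
cv2.imwrite("pics/c18.png",cv2.resize(b[140:260,330:450],(600,600),interpolation=3))
c=pickle.load(open("s18.pkl","rb"));hsv=cv2.cvtColor(b,cv2.COLOR_BGR2HSV);m=cv2.inRange(hsv,(8,130,100),(20,255,255));m[:,:330]=0;m[:,420:]=0;k,l,st,ce=cv2.connectedComponentsWithStats(m)
for i in range(1,k):
    if st[i,4]>40: print(st[i],ce[i],loc(c,ce[i],26))
E
```

```text
19.1167 [548.91610395 159.01366347  38.34134421] [ 1.04649522e-01  9.94509090e-01  3.47932248e-04 -1.64075468e-04] [ 0.18  0.22  1.54  0.    1.39 -1.18] [-3.78  0.27  2.56] 0.04390538884949999
tcp px [[378.58315013 226.29495428]]
[418  94  65   8 223] [450.53811659  97.60089686] [-358.43692812  362.22659919   29.        ]
[484 100  68   9 223] [520.65022422 103.46636771] [-359.07427657  625.65345512   29.        ]
[415  93   5  15  55] [417.56363636 100.96363636] [-287.3  -18.4]
[366 212  15  16 164] [373.37195122 219.31707317] [155.3  -1.2]
```

View pics/c18.png

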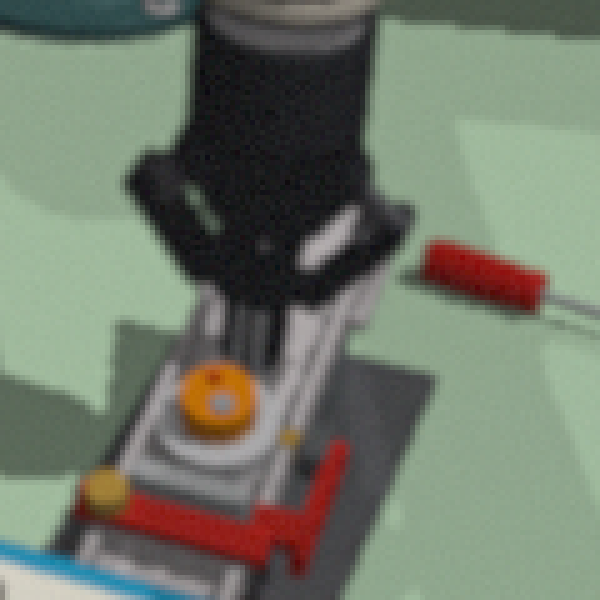

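{"name": "drive_tool", "arguments": {"series": [[[-0.2, 0, 0.05, 0], [-0.3, 0, 0.08, 0], [-0.3, 0, 0.08, 0]]]}}

```text
time_s: 19.42
tcp_pos: [552.1, 158.4, 37.5]
ee_rot: [0.105, 0.995, 0.0, 0.0]
wrist_force: [-2.7, 1.1, -0.0]
finger_gap: 0.1
```

{"name": "drive_tool", "arguments": {"series": [[[-0.1, 0, 0.03, 0], [-0.2, 0, 0.05, 0], [-0.2, 0, 0.05, 0]]]}}

```text
time_s: 19.67
tcp_pos: [554.0, 157.9, 37.1]
ee_rot: [0.105, 0.995, 0.0, 0.0]
wrist_force: [-2.7, 1.4, 0.4]
finger_gap: 0.1
```

{"name": "drive_tool", "arguments": {"series": [[[-0.1, 0, 0.03, 0], [-0.15, 0, 0.04, 0], [-0.15, 0, 0.04, 0]]]}}

```text
time_s: 19.92
tcp_pos: [555.4, 157.5, 36.8]
ee_rot: [0.105, 0.995, 0.0, 0.0]
wrist_force: [-4.0, 1.6, 1.6]
finger_gap: -0.1
```

{"name": "drive_tool", "arguments": {"series": [[[-0.05, 0, 0.01, 0], [-0.1, 0, 0.03, 0], [-0.1, 0, 0.03, 0], [-0.1, 0, 0.03, 0]]]}}

```text
time_s: 20.25
tcp_pos: [556.4, 157.2, 36.6]
ee_rot: [0.105, 0.995, 0.0, 0.0]
wrist_force: [-3.7, 2.2, 0.9]
finger_gap: -0.3
```

```bash
python3 look.py s19 scene; python3 - <<'E'
from h import *
import pickle
b=cv2.imread("pics/s19.png")
cv2.imwrite("pics/c19.png",cv2.resize(b[180:260,330:410],(640,640)[:2],interpolation=3)[:600])
c=pickle.load(open("s19.pkl","rb"));hsv=cv2.cvtColor(b,cv2.COLOR_BGR2HSV);m=cv2.inRange(hsv,(8,130,100),(20,255,255));m[:180,:]=0;m[:,:330]=0;m[:,420:]=0;k,l,st,ce=cv2.connectedComponentsWithStats(m)
for i in range(1,k):
    if st[i,4]>40: print(st[i],ce[i],loc(c,ce[i],26))
s=r.read_state();print(s['wrist_force'])
E
```

```text
20.25 [556.37858401 157.21925638  36.5698598 ] [1.04672532e-01 9.94506715e-01 1.71892612e-04 1.57398384e-04] [ 0.18  0.23  1.53  0.    1.39 -1.18] [-3.73  2.18  0.88] -0.26093399181787114
tcp px [[377.43345374 228.77212783]]
[423  95 135  14 457] [490.15536105 100.87308534] [-359.03190763  512.30657087   29.        ]
[365 215  15  16 162] [372.02469136 221.85802469] [162.9  -1.7]
[346 233  11  10  44] [351.31818182 237.59090909] [216.7 -29. ]
[-4.34219952  1.97542268  0.04839261]
```

View pics/c19.png

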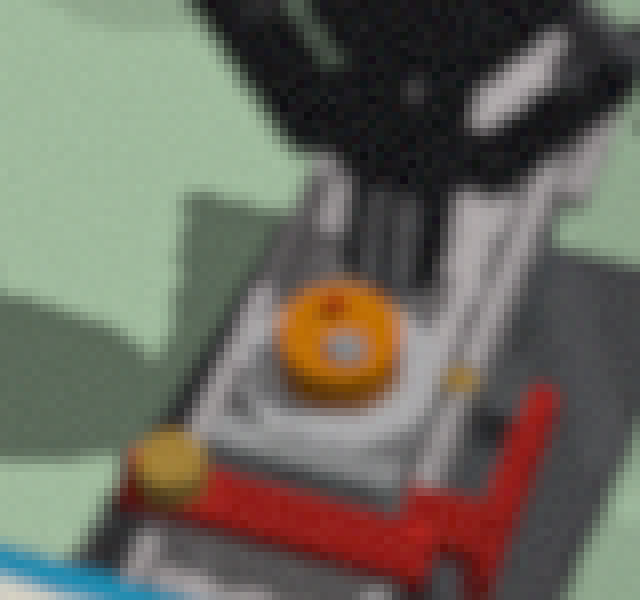

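{"name": "drive_tool", "arguments": {"series": [[[-0.05, 0, 0.01, 0], [-0.1, 0, 0.03, 0], [-0.1, 0, 0.03, 0], [-0.1, 0, 0.03, 0]]]}}

```text
time_s: 20.63
tcp_pos: [557.3, 157.0, 36.3]
ee_rot: [0.105, 0.995, 0.0, 0.0]
wrist_force: [-2.0, 2.6, 0.6]
finger_gap: -0.0
```

{"name": "drive_tool", "arguments": {"series": [[[-0.05, 0, 0.01, 0], [-0.1, 0, 0.03, 0], [-0.1, 0, 0.03, 0], [-0.1, 0, 0.03, 0]]]}}

```text
time_s: 20.97
tcp_pos: [558.2, 156.8, 36.0]
ee_rot: [0.105, 0.995, 0.0, -0.0]
wrist_force: [-3.2, 2.7, 2.0]
finger_gap: -0.4
```

{"name": "drive_tool", "arguments": {"series": [[[-0.05, 0, 0.01, 0], [-0.1, 0, 0.03, 0], [-0.1, 0, 0.03, 0], [-0.1, 0, 0.03, 0]]]}}

```text
time_s: 21.3
tcp_pos: [558.8, 156.7, 35.7]
ee_rot: [0.105, 0.995, 0.0, -0.0]
wrist_force: [-5.1, 3.6, 2.0]
finger_gap: -0.4
```

{"name": "drive_tool", "arguments": {"series": [[[-0.05, 0, 0.01, 0], [-0.1, 0, 0.03, 0], [-0.1, 0, 0.03, 0], [-0.1, 0, 0.03, 0]]]}}

```text
time_s: 21.63
tcp_pos: [559.3, 156.6, 35.4]
ee_rot: [0.105, 0.995, 0.0, -0.001]
wrist_force: [-5.6, 3.6, 3.3]
finger_gap: -0.2
```

```bash
python3 look.py s20 scene; python3 look.py t20 top; python3 - <<'E'
from h import *
import pickle
b=cv2.imread("pics/s20.png");t=cv2.imread("pics/t20.png")
cv2.imwrite("pics/c20.png",np.hstack([cv2.resize(b[200:260,335:395],(400,400),interpolation=3),cv2.resize(t[125:185,235:295],(400,400),interpolation=3)]))
c=pickle.load(open("s20.pkl","rb"));hsv=cv2.cvtColor(b,cv2.COLOR_BGR2HSV);m=cv2.inRange(hsv,(8,130,100),(20,255,255));m[:180,:]=0;m[:,:330]=0;m[:,420:]=0;k,l,st,ce=cv2.connectedComponentsWithStats(m)
for i in range(1,k):
    if st[i,4]>40: print(st[i],ce[i],loc(c,ce[i],26))
E
```

```text
21.6333 [559.25814225 156.5845098   35.44542305] [ 1.04606736e-01  9.94513184e-01  1.45014405e-04 -9.67845359e-04] [ 0.17  0.24  1.52  0.    1.39 -1.19] [-5.64  3.59  3.35] -0.22884287793985536
tcp px [[376.99642851 229.89302926]]
[425  95  60   8 213] [453.66666667  97.89671362] [-358.03957766  374.17410616   29.        ]
[486 100  71   9 235] [521.79574468 103.54893617] [-359.24742766  629.90691099   29.        ]
21.6833 [559.28034684 156.58075324  35.4584081 ] [ 1.04606086e-01  9.94513290e-01  1.43779935e-04 -9.28485325e-04] [ 0.17  0.24  1.52  0.    1.39 -1.19] [-5.87  3.02  3.39] 0.21400183847842758
tcp px [[262.29572309 181.78403733]]
[364 216  15  16 166] [371.57831325 222.96385542] [166.1  -1.6]
```

View pics/c20.png

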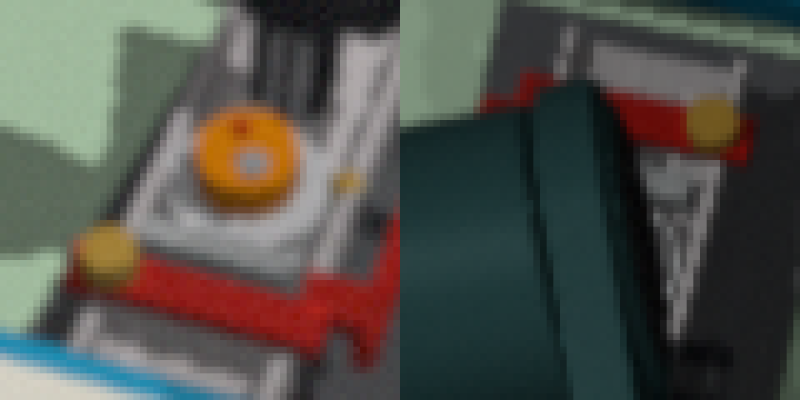

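Axial force has risen from about 3.5 N to about 7 N while measured motion fell to half the commanded motion, so this looks like the stop cushion. One more small step to confirm the slope.

{"name": "drive_tool", "arguments": {"series": [[[-0.05, 0, 0.01, 0], [-0.1, 0, 0.03, 0], [-0.1, 0, 0.03, 0], [-0.1, 0, 0.03, 0]]]}}

```text
time_s: 22.07
tcp_pos: [559.9, 156.5, 35.3]
ee_rot: [0.105, 0.995, 0.0, -0.001]
wrist_force: [-7.8, 3.4, 4.0]
finger_gap: 0.1
```

```bash
python3 look.py s21 scene; python3 - <<'E'
from h import *
s=r.read_state();F=s['wrist_force'];print(F,-F@CX,F@CY,F@CN)
E
```

```text
22.0667 [559.87012992 156.46566374  35.29214895] [ 1.04576524e-01  9.94515941e-01  1.87613398e-04 -1.32601425e-03] [ 0.17  0.24  1.52  0.    1.39 -1.19] [-7.78  3.37  4.  ] 0.13026559281847025
tcp px [[376.91355774 230.10245673]]
[424  94  54   9 203] [451.24630542  97.62068966] [-358.87959211  364.95912804   29.        ]
[484 100  70   9 226] [520.75663717 103.42920354] [-359.58690701  626.13426291   29.        ]
[-7.84904978  4.14115947  3.80561048] 9.236611092235703 2.403849775739575 1.4649154037417593
```

Axial force is now 9 N. About 3 N of that is catch drag, so the stop is pressed back roughly 3 mm and the carrier is home. Backing off slowly up the slope.

{"name": "drive_tool", "arguments": {"series": [[[0.05, 0, -0.01, 0], [0.1, 0, -0.03, 0], [0.15, 0, -0.04, 0], [0.2, 0, -0.05, 0], [0.25, 0, -0.07, 0], [0.3, 0, -0.08, 0], [0.35, 0, -0.09, 0], [0.45, 0, -0.12, 0], [0.6, 0, -0.16, 0], [0.8, 0, -0.21, 0]]]}}

```text
time_s: 22.95
tcp_pos: [553.5, 157.4, 37.2]
ee_rot: [0.105, 0.994, -0.0, 0.0]
wrist_force: [0.1, 0.6, -0.5]
finger_gap: 0.1
```

{"name": "drive_tool", "arguments": {"series": [[[0.5, 0, -0.13, 0], [1, 0, -1, 0], [2, 0, -3, 0], [4, 0, -6, 0], [6, 0, -9, 0], [8, 0, -11, 0], [9, 0, -12, 0], [9, 0, -12, 0], [9, 0, -12, 0]]]}}

```text
time_s: 23.7
tcp_pos: [465.4, 176.5, 157.4]
ee_rot: [0.104, 0.995, 0.0, 0.001]
wrist_force: [0.3, -0.3, -1.5]
finger_gap: -0.0
```

```bash
python3 look.py s22 scene; python3 look.py t22 top;python3 look.py w22; python3 - <<'E'
from h import *
import pickle
b=cv2.imread("pics/s22.png");t=cv2.imread("pics/t22.png");w=cv2.imread("pics/w22.png")
cv2.imwrite("pics/c22.png",np.hstack([cv2.resize(b[200:260,335:395],(400,400),interpolation=3),cv2.resize(t[125:185,235:295],(400,400),interpolation=3)]))
for n in("s22","t22"):
  im=cv2.imread(f"pics/{n}.png");c=pickle.load(open(n+".pkl","rb"));hsv=cv2.cvtColor(im,cv2.COLOR_BGR2HSV);m=cv2.inRange(hsv,(8,130,100),(20,255,255));m[:120,:]=0;m[:,:230]=0;m[:,420:]=0;k,l,st,ce=cv2.connectedComponentsWithStats(m)
  for i in range(1,k):
    if st[i,4]>40: print(n,st[i],ce[i],loc(c,ce[i],26))
E
```

```text
23.7 [465.41538131 176.53887546 157.42359044] [1.04388995e-01 9.94536086e-01 1.63047426e-04 9.40865988e-04] [ 0.25 -0.02  1.55 -0.    1.61 -1.11] [ 0.32 -0.33 -1.47] -0.012999036611408363
tcp px [[393.84153515 163.70172473]]
23.75 [465.13219356 176.22191918 156.00730572] [ 1.04632294e-01  9.94510851e-01 -3.20792536e-04 -3.84131917e-04] [ 0.25 -0.02  1.56 -0.    1.61 -1.11] [ 0.55 -0.11 -0.48] 0.05305965870890091
tcp px [[246.48762168 222.8218383 ]]
23.8 [464.95130824 175.99657392 155.19370739] [ 1.04867609e-01  9.94485221e-01 -6.08448344e-04 -1.24915490e-03] [ 0.25 -0.02  1.56 -0.    1.61 -1.11] [ 0.02 -1.1  -0.26] 0.08944247865840926
tcp px [[322.39418198 228.86280898]]
s22 [364 217  15  15 149] [371.51677852 223.46979866] [167.5  -1.3]
s22 [346 234  11   9  41] [351.29268293 237.65853659] [216.8 -29. ]
t22 [258 156  14  13 135] [264.60740741 162.17037037] [168.4  -0.6]
```

View pics/c22.png

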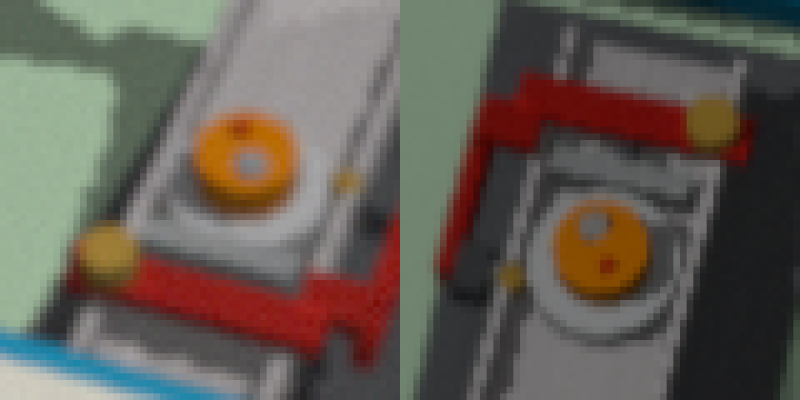

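View pics/w22.png

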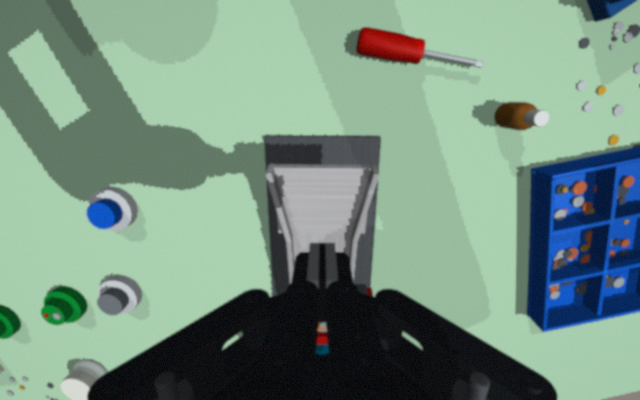

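The carrier appears home. For a closer check I'll move the wrist camera past the stop, with the tips about 190 mm up, so the disc-to-stop contact is visible.

{"name": "drive_tool", "arguments": {"series": [[[-3, 0, 0, 0], [-6.5, 0, 0, 0], [-10, 0, 0, 0], [-13.5, 0, 0, 0], [-16.5, 0, 0, 0], [-18, 0, 0, 0], [-18, 0, 0, 0], [-18, 0, 0, 0]]]}}

```text
time_s: 24.52
tcp_pos: [641.2, 138.1, 153.8]
ee_rot: [0.105, 0.994, -0.0, -0.003]
wrist_force: [0.2, 0.1, -1.5]
finger_gap: -0.1
```

```bash
python3 look.py w23; python3 - <<'E'
from h import *
w=cv2.imread("pics/w23.png");cv2.imwrite("pics/c23.png",cv2.resize(w[110:260,240:400],None,fx=4,fy=4,interpolation=3)[:600])
E
```

```text
24.5167 [641.20796407 138.1411289  153.83778809] [ 1.05400867e-01  9.94426404e-01 -4.95542747e-04 -2.55723950e-03] [ 0.13  0.34  1.15  0.    1.66 -1.23] [ 0.23  0.14 -1.49] -0.05473805746943937
tcp px [[322.41647106 228.82052975]]
[ 300  125   39   42 1144] [318.96241259 144.86538462] [603.51661396 142.67510154  29.        ]
[281 188  21  21 299] [291.59197324 199.28762542] [655.42036064 100.53112249  29.        ]
```

View pics/c23.png

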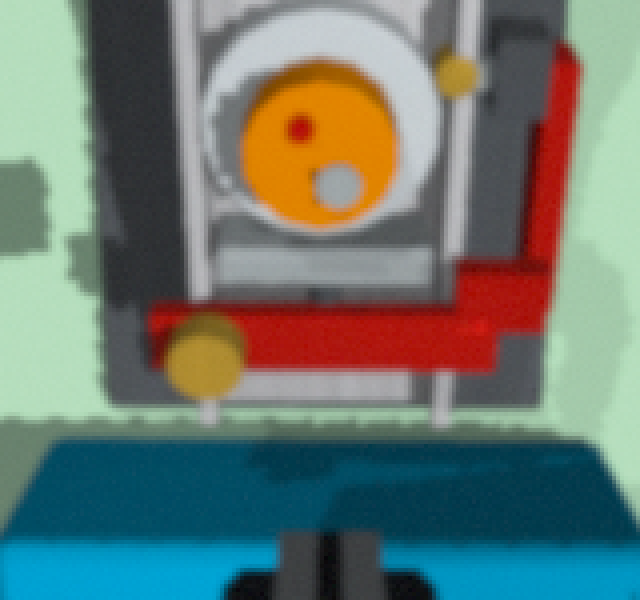

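```bash
python3 - <<'E'
from h import *
import pickle
c=pickle.load(open("w23.pkl","rb"));p=lambda x,y:(240+x/4,110+y/4)
print("disc rear",loc(c,p(320,8),14),"front",loc(c,p(320,234),14),"left/right",loc(c,p(203,110),14),loc(c,p(439,110),14))
print("boss top rear/front",loc(c,p(320,75),30),loc(c,p(320,230),30))
print("stop face edge",loc(c,p(320,247),20),"stop back",loc(c,p(320,288),20))
for z in(12,14,18): print("catch",loc(c,p(457,77),z))
# predicted rows of home geometry
E
```

```text
disc rear [138.2  -1.3] front [191.9  -1.6] left/right [160.9 -27.3] [161.   24.9]
boss top rear/front [147.   -1.3] [182.4  -1.4]
stop face edge [192.1  -1.5] stop back [203.1  -1.6]
catch [154.1  28.6]
catch [153.4  28.4]
catch [151.9  27.9]
```

In the close view the disc front is at chute x=191.9 and the stop face at 192.1, so there is no gap. The carrier lies flat and the catch bears on its side. Handing in.

```bash
python3 -c "
from rig import r
print(r.close_job())"
```

```text
the job is handed in; nothing more can be done
None
```

The orange carrier is in the chute, pushed past the side catch, home against the escapement stop, and the job is handed in. I set it flat in the upper end, then pushed it down with shut fingers. I stopped about 24.5 s in, with the arm clear of everything.

**Last checks**
- **Push force:** crossing the catch took about 8 N. At the stop the force rose from about 3.5 N to about 9 N along the chute. I put that at roughly 3 mm of cushion, under the 6 mm limit. This is worked out from wrist force, not read directly from the stop.
- **Position after backing off:** in the close wrist picture the disc front is at x = 191.9 mm and the stop face at 192.1 mm. The carrier lies flat, with the catch beside it. From that view the carrier's centre is at about 165 mm, while coarser fixes from the scene and top cameras gave 167.5 and 168.4 mm.
- **Presence pin:** it can't be seen with the carrier home, so "flush" is inferred from the closed gap.

**What went differently**
- **Fingertip height:** the real tips sit about 37 mm above the reported tool point, so the first grasp closed on air above the carrier without moving it. I corrected the height from the pictures and confirmed it with a light touch on the chute floor.
- **Setting down:** the carrier did not tilt in the jaws on the slope, so I opened them and it settled flat from a few millimetres.

I touched none of the other carriers, tools or parts.

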